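# Make up a cylinder order from the tilt-out bin in a hang-on tray

### The job

Make up the lock cylinder order from the two blue tilt-out bins. First hang the empty grey pick tray on the two screws of the stand: slip both keyholes in its back over the screw heads and let it slide fully down into the narrow slots. Then tip the bins forward (each has a handle on top), put every lock cylinder that is in them into the hanging tray, and tip both bins fully shut again; leave the tray hanging, and do not push away the brass padlock or the small steel tip stop with the red thumb screw that lie on the worktop.

Things in the scene. Friction and masses are not known exactly. Their poses are not given: they have to be found in the camera images.
- left_bin (a joint): the left one of two equal blue tilt-out bins in a grey unit, as the robot sees them: 0 = shut, front upright; grows as it tips forward towards the robot, to a stop at 1.22 rad (70 deg). Let go near shut it drops shut, let go well past half way it drops open, damped, and it stays at either stop; turning it takes under 6 N at the handle
- left_handle (a point): middle of the left bin's handle, which swings with the bin: a level round steel bar 10 mm thick, 90 mm clear between its two posts, with 37 mm free below it to the top edge of the bin's front, and 24 mm to the unit's roof when shut. Axes at shut: x horizontally into the unit, y along the bar, z up; they turn with the bin
- left_hinge (a point): middle of the left bin's hinge line at the foot of its front, fixed on the unit (130 x 394 x 182 mm). x level into the unit, y along the hinge, z up. At joint value a the handle bar is at x = -166 sin a, z = 166 cos a mm from here. Open, the bin's front panel (124 mm, 172 mm wide inside) rises 20 deg towards the robot; its floor stands behind it, up to 65 mm above and 26 mm in front of the hinge
- right_bin (a joint): the right one of two equal blue tilt-out bins in a grey unit, as the robot sees them: 0 = shut, front upright; grows as it tips forward towards the robot, to a stop at 1.22 rad (70 deg). Let go near shut it drops shut, let go well past half way it drops open, damped, and it stays at either stop; turning it takes under 6 N at the handle
- right_handle (a point): middle of the right bin's handle, which swings with the bin: a level round steel bar 10 mm thick, 90 mm clear between its two posts, with 37 mm free below it to the top edge of the bin's front, and 24 mm to the unit's roof when shut. Axes at shut: x horizontally into the unit, y along the bar, z up; they turn with the bin
- right_hinge (a point): middle of the right bin's hinge line at the foot of its front, fixed on the unit (130 x 394 x 182 mm). x level into the unit, y along the hinge, z up. At joint value a the handle bar is at x = -166 sin a, z = 166 cos a mm from here. Open, the bin's front panel (124 mm, 172 mm wide inside) rises 20 deg towards the robot; its floor stands behind it, up to 65 mm above and 26 mm in front of the hinge
- stand_screws (a point): fixed upright grey panel, 200 mm wide, top edge 153 mm over the worktop: point on its front face midway between two screws, 142.5 mm up. x horizontally into the panel, y along the screws, z up. Screws at y = -50 and +50 mm stick out to -x: shank 7 mm thick and 9 mm free between panel and head, head 16 mm across, 4.5 mm thick. Base plate 5 mm thick, reaching 70 mm in front
- tray_grip (a point): loose grey sheet-steel pick tray, 103 x 198 mm, about 0.23 kg, standing on its underside: middle of the upright grip tab on its back plate, 8 mm thick (x), 60 mm wide (y), from 108 to 155 mm above the tray's underside; this point is 137 mm above it. Tray axes: x from the open front to the back plate, y along the back plate, z up. To be lifted empty, by the tab
- tray_hole (a point): on the rear face of the tray's back plate (4 mm thick), midway between the wide openings of its two keyholes, 60 mm above the underside and 4 mm behind tray_grip in x. Openings at y = -50 and +50 mm, 24 mm wide, 48 to 66 mm above the underside, narrowing upward to slots 11 mm wide that run from 77.5 to 96 mm
- tray_seat (a point): on the rear face of the tray's back plate, 92.5 mm above the underside, midway between the slot tops, where the screw shanks sit when it hangs: then it is at stand_screws (or up to 5 mm in front, -x), and the underside is 50 mm above the worktop
- tray_in (a point): middle of the tray's inner floor (4 mm above the underside); inside 95 mm deep (x) by 190 mm wide (y); front and side walls 34 mm high, back plate 108 mm, with the tab 155 mm
- lock_1_mid (a point): centre of a lock cylinder (euro profile, metal, 0.19 kg, silver or brass), 70 (x, long) x 31 (y) x 17 (z) mm, gripped across the 31 mm; in one of the bins at the start. When its bin is tipped open it topples, usually onto its other face, onto the inside of the front panel and lies there lengthwise, sloping up to the robot; grip it there near its outer end. None if absent
- lock_2_mid (a point): centre of a lock cylinder (euro profile, metal, 0.19 kg, silver or brass), 70 (x, long) x 31 (y) x 17 (z) mm, gripped across the 31 mm; in one of the bins at the start. When its bin is tipped open it topples, usually onto its other face, onto the inside of the front panel and lies there lengthwise, sloping up to the robot; grip it there near its outer end. None if absent
- lock_3_mid (a point): centre of a lock cylinder (euro profile, metal, 0.19 kg, silver or brass), 70 (x, long) x 31 (y) x 17 (z) mm, gripped across the 31 mm; in one of the bins at the start. When its bin is tipped open it topples, usually onto its other face, onto the inside of the front panel and lies there lengthwise, sloping up to the robot; grip it there near its outer end. None if absent
- lock_4_mid (a point): centre of a lock cylinder (euro profile, metal, 0.19 kg, silver or brass), 70 (x, long) x 31 (y) x 17 (z) mm, gripped across the 31 mm; in one of the bins at the start. When its bin is tipped open it topples, usually onto its other face, onto the inside of the front panel and lies there lengthwise, sloping up to the robot; grip it there near its outer end. None if absent
- padlock: brass padlock lying on the worktop, a bystander, 76 x 48 x 15 mm; origin on its underside
- tip_stop: small steel tip stop with a red thumb screw lying on the worktop, a bystander, 15 x 44 x 20 mm; origin on its underside

How it is judged:
On the way, in this order (a step that is already met when the one before it is completed fails the run):
1. the tray hangs on both screws, fully down in its slots (z of tray_seat in the frame of stand_screws between -0.004 and 0.004 m and y of tray_seat in the frame of stand_screws between -0.006 and 0.006 m and x of tray_seat in the frame of stand_screws between -0.008 and 0.003 m and angle between tray_in's own z axis and vertical below 0.12 rad), for 0.2 s.
2. every lock cylinder lies in the hanging tray (all of step 1 and x of lock_1_mid in the frame of tray_in between -0.048 and 0.048 m and y of lock_1_mid in the frame of tray_in between -0.095 and 0.095 m and z of lock_1_mid in the frame of tray_in between 0.004 and 0.042 m and x of lock_2_mid in the frame of tray_in between -0.048 and 0.048 m and y of lock_2_mid in the frame of tray_in between -0.095 and 0.095 m and z of lock_2_mid in the frame of tray_in between 0.004 and 0.042 m and x of lock_3_mid in the frame of tray_in between -0.048 and 0.048 m and y of lock_3_mid in the frame of tray_in between -0.095 and 0.095 m and z of lock_3_mid in the frame of tray_in between 0.004 and 0.042 m and x of lock_4_mid in the frame of tray_in between -0.048 and 0.048 m and y of lock_4_mid in the frame of tray_in between -0.095 and 0.095 m and z of lock_4_mid in the frame of tray_in between 0.004 and 0.042 m), for 0.2 s.
At the end, for the whole second after the job is handed in: The tray hangs on both screws with the shanks at the top of the slots (within 4 mm in height, 6 mm sideways, under 0.12 rad of tilt), every cylinder that is present lies in it, and both bins are shut (below 0.04 rad). Bystanders moved under 25 mm (all of step 2 and value of joint each of left_bin, right_bin below 0.04 rad); the robot touches nothing.
It fails at once if the padlock or the tip stop is pushed more than 25 mm from its place (distance of any of padlock, tip_stop from where it was at the start of the episode above 0.025 m).
Of lock_1, lock_2, lock_3, lock_4 only 3 to 4 are there at a start; the rules pass over those that are not, and their reading is None.
At some moment in a run one of tray may be knocked a few centimetres aside while the robot is not near it.
Once in a run the grip may slacken for a moment while it holds something.
It also fails if it takes over 210 s, if anything falls off the work surface, if the arm or the gripper's body presses on something with over 40 N, if the wrist force passes 120 N, or if a joint passes its speed limit or range.

### The arm

A 7-joint arm with a two-finger parallel gripper is mounted at the origin on a cart in front of the work surface, level with it; the furniture and walls round the work are solid. World frame = base frame: x ahead of the robot, y to its left, z up, the work surface at z = 0. Lengths are in m, angles in rad, forces in N, time in s.
With the tool pointing down it reaches from about 0.425 to 0.95 m from the base axis. Payload 4.7 kg.
Tool frame: the origin (TCP) lies midway between the tips of the shut fingers; the grasp point (between the pads) lies 19 mm behind it; z points along the fingers, y is the line along which they close (so a half turn about z gives the same grasp; the last joint's range is limited). The gripper opens to 87 mm and grips with 3 to 60 N. Pads are 19 mm wide; open, the fingers measure 117 mm over their backs; the gripper's body (75 mm by 190 mm) begins 51 mm behind the grasp point.
Start: joints at [1.145, 0.469, -0.049, 1.532, 0.024, 1.141, -0.082], TCP at [0.261, -0.623, 0.223] pointing down, gripper open.
Joint ranges: [-2.59, 2.59], [-0.33, 1.99], [-1.39, 1.29], [0.1, 2.45], [-1.04, 4.18], [0.21, 1.99], [-2.66, 2.66]. Speed limits (rad/s): [2.57, 2.57, 3.14, 3.14, 3.14, 3.14, 3.14].

### API

Orientations are given as [roll, pitch, yaw] about the fixed x, y, z axes, in that order (R = Rz(yaw) Ry(pitch) Rx(roll)).
In Python, from plant import manip, vision, order gives the robot as it stands.
- The arm moves only by the shell command python3 -m crank 'ROWS' [FORCE]. ROWS is JSON, a list of rows, each an object with "linear": the shift along the tool's x, y, z as a fraction of full scale, a list of three; "turn": the turn, a rotation vector about the tool's x, y, z as a fraction of full scale, a list of three; "jaw": the closure, from 0 (fully open) to 1 (shut). In form: [{"linear": [tx, ty, tz], "turn": [ax, ay, az], "jaw": jaw}, ...]. A call has 1 to 20 rows; each row is the pose to reach, as a shift and turn from the pose commanded when the call began, along the tool's axes at that moment, turning the shorter way round; what a row does not reach only later rows make up. Full scale, the value 1, is 0.2 m for a shift and 180 degrees for a turn. A row lasts 1/8 s, in which the tool goes at most 62.5 mm and 10.7 degrees, less where a joint would pass 70% of its speed; a pose out of reach is approached as far as the arm can. A call with a number of a shift or a turn outside -1 to 1 is refused whole. A call with a gripper value outside its range is refused whole. The fingers move at their own pace and stop on an object; FORCE is the grip in N (left out, the last holds). Time passes only in rows, so rows that repeat a pose let the fingers close. It gives the time, the measured TCP pose, the force, the opening and the grip force at its end, in the units of the state.
- manip.sense(): the state, without advancing time (a new reading comes with each control period).
- vision.camera(name): name is "side" or "top"; returns a dict with "img" (400x640x3 uint8, blue, green, red), "fx", "fy", "cx", "cy" (pixels), "distortion" ([k1, k2, p1, p2, k3] as OpenCV has them; the pictures are not rectified), "rvec" (rotation vector, rad) and "tvec" (3), from world to camera coordinates, as OpenCV has them. Camera axes: x right, y down, z forward; pixel columns grow to the right and rows downward; lengths in m; the calibration is good to about 2 mm. A picture is of the moment at which its call begins. There is no depth.
- order.hand_in(): hands the job in; it is judged then, once.
The state is a dict: "t": time; "qpos": joint angles; "joint_velocities": joint speeds; "joint_torque": joint torques, N m; "tcp_pos": TCP position; "tcp_rot": TCP orientation; "ft_force": force on the tool from outside, world axes, zero at the start; "moment": the same for the moment, N m; "finger_gap": finger opening in m; "grasp_force": force on a finger pad.
Only numpy, scipy, OpenCV 4.12 (cv2) and the standard library are available. Lean on these libraries where they do the work, as an engineer would, in place of code of your own. Each camera call takes 0.05 s, during which the arm holds its last target. There are 200 camera calls.

## Working session

There is one attempt and no reset: what is moved stays moved. The work goes in short steps, Python scripts to look and compute and a shell command to move; the robot and the scene stay as the last step left them, time stands still between calls to the robot, and variables do not carry over. Pictures are saved under pics/ and viewed, at most 14 in all, crops included, and the job is handed in when it is done.

```bash
ls; mkdir -p pics
cat > h.py <<'E'
import numpy as np, cv2
from scipy.spatial.transform import Rotation as R
from plant import manip, vision, order
def cam(n):
    c=vision.camera(n); c['K']=np.array([[c['fx'],0,c['cx']],[0,c['fy'],c['cy']],[0,0,1.]]); c['D']=np.array(c['distortion']);c['R']=cv2.Rodrigues(np.array(c['rvec'],float))[0];c['t']=np.array(c['tvec'],float).ravel();return c
def ray(c,uv):
    p=cv2.undistortPoints(np.array([[uv]],float),c['K'],c['D'])[0,0]
    return -c['R'].T@c['t'], c['R'].T@np.array([p[0],p[1],1])
def onz(c,uv,z):
    o,d=ray(c,uv); return o+d*(z-o[2])/d[2]
def proj(c,P):
    return cv2.projectPoints(np.array(P,float).reshape(-1,3),np.array(c['rvec'],float),c['t'],c['K'],c['D'])[0][:,0]
def tri(c1,u1,c2,u2):
    o1,d1=ray(c1,u1);o2,d2=ray(c2,u2)
    s=np.linalg.lstsq(np.c_[d1,-d2],o2-o1,rcond=None)[0];a=o1+s[0]*d1;b=o2+s[1]*d2
    return (a+b)/2,np.linalg.norm(a-b)
def go(pos,rpy=None,Rm=None):
    """print linear/turn fractions from the commanded(measured) pose to the target"""
    s=manip.sense();R0=R.from_euler('xyz',s['tcp_rot']);
    Rt=R0 if (rpy is None and Rm is None) else (R.from_matrix(Rm) if Rm is not None else R.from_euler('xyz',rpy))
    l=R0.inv().apply(np.array(pos)-s['tcp_pos'])/.2; t=(R0.inv()*Rt).as_rotvec()/np.pi
    print('lin',l.round(3),'turn',t.round(4))
E
python3 - <<'E'
from h import *
print(manip.sense())
for n in('side','top'):
    c=cam(n);cv2.imwrite(f'pics/{n}0.png',c['img']);print(n,c['K'][[0,1],[0,1]],(-c['R'].T@c['t']).round(3),c['R'][2].round(2),c['D'])
E
```

```text
pics
{'t': 0.0, 'qpos': array([ 1.14511041,  0.46946791, -0.04859818,  1.5337051 ,  0.02410091,
        1.14100894, -0.08227157]), 'joint_velocities': array([ 8.10829879e-05, -1.36753408e-03,  5.91585682e-04,  1.51505294e-03,
       -1.20503911e-03,  1.02246214e-03, -7.51339198e-04]), 'joint_torque': array([-2.78086663e-04, -5.07972622e+01, -8.12852592e-02, -2.36153573e+01,
       -6.15725387e-02,  3.80666717e-02,  1.86848365e-04]), 'tcp_pos': array([ 0.2606316 , -0.62198934,  0.22147688]), 'tcp_rot': array([-3.13959044e+00,  7.37988572e-05,  3.96849565e-01]), 'ft_force': array([ 0.36688989, -0.2679574 , -0.41110946]), 'moment': array([0.01174294, 0.02031265, 0.02633604]), 'grasp_force': 0.0, 'finger_gap': 0.0870352021343641}
side [397.54720048 397.54720048] [0.462 0.888 0.57 ] [ 0.03 -0.91 -0.4 ] [-0.08444679  0.          0.          0.          0.        ]
top [416.43108338 416.43108338] [ 0.263 -0.052  1.343] [ 0.18 -0.01 -0.98] [-0.08799806  0.          0.          0.          0.        ]
```

View pics/side0.png

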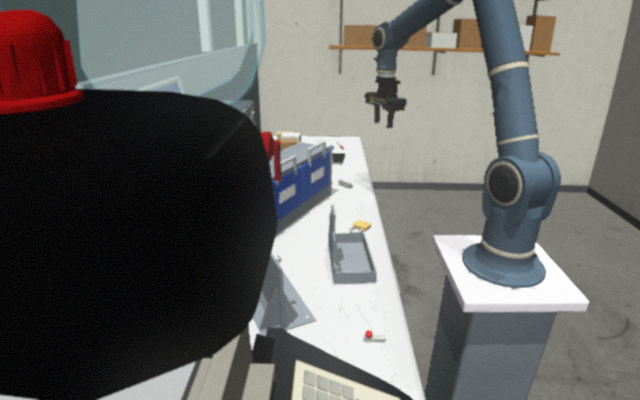

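View pics/top0.png

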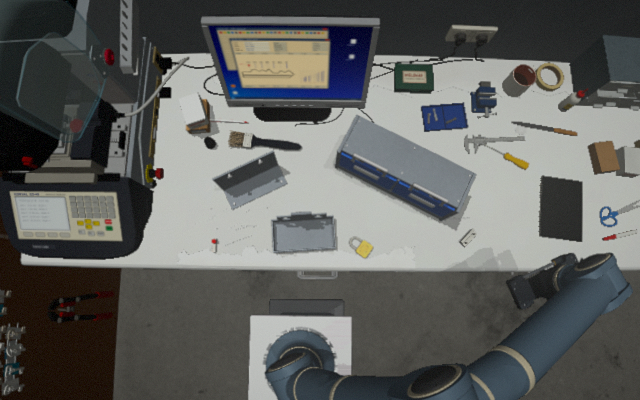

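The side view is half blocked, but it shows the tray (350,255), stand screws (~280,260) and padlock. The top view shows the stand (250,180), tray (304,232), bin unit (405,165), padlock (361,246) and tip stop (214,243). I'll zoom in for corners.

Run:
```python
import cv2,numpy as np
a=cv2.imread('pics/top0.png')[105:265,200:480];b=cv2.resize(a,None,fx=2.85,fy=2.85,interpolation=cv2.INTER_CUBIC)
cv2.imwrite('pics/topc.png',b)
a=cv2.imread('pics/side0.png')[130:350,255:395];b=cv2.resize(a,None,fx=2.7,fy=2.7,interpolation=cv2.INTER_CUBIC)
cv2.imwrite('pics/sidec.png',b)
```

```text
(no output)
```

View pics/topc.png

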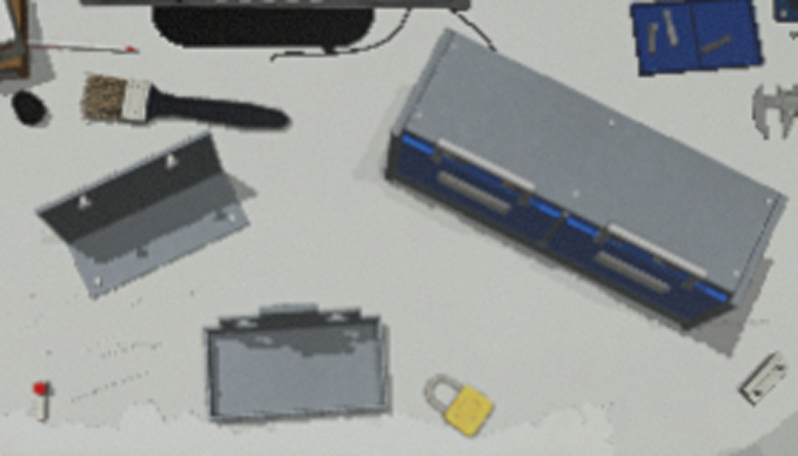

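View pics/sidec.png

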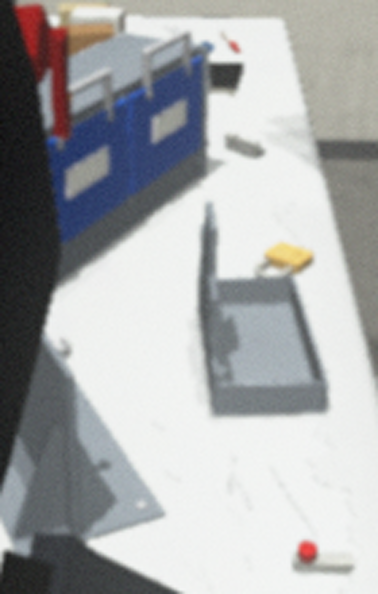

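Run:
```python
from h import *
c=cam('top');s=cam('side')
T=lambda x,y:((x+.5)/2.85-.5+200,(y+.5)/2.85-.5+105)
S=lambda x,y:((x+.5)/2.7-.5+255,(y+.5)/2.7-.5+130)
def P(n,x,y,z): print(n,onz(c,T(x,y),z).round(4))
P('stand topL',38,212,.153);P('stand topR',210,133,.153);P('base fL',95,298,.005);P('base fR',248,224,.005)
P('screwL',84,203,.1425);P('screwR',171,160,.1425)
P('roof BL',447,28,.182);P('BR',783,198,.182);P('FL',400,130,.182);P('FR',738,303,.182)
for z in(.205,.211):
  P('lh L',440,143,z);P('lh R',533,190,z);P('rh L',610,228,z);P('rh R',705,278,z)
print(tri(c,T(705,278),s,S(188,38)),tri(c,T(610,228),s,S(145,52)),tri(c,T(533,190),s,S(111,74)))
P('tray rim fl',208,420,.036);P('fr',390,410,.036);P('bl',205,328,.036);P('br',382,316,.036);P('tabL',260,308,.155);P('tabR',318,306,.155)
P('pad',460,405,.01);P('tip',41,400,.01);P('other',763,380,.01)
```

```text
stand topL [0.5493 0.2574 0.153 ]
stand topR [0.6359 0.0819 0.153 ]
base fL [0.4845 0.2243 0.005 ]
base fR [0.5732 0.0511 0.005 ]
screwL [0.562  0.2123 0.1425]
screwR [0.6093 0.1231 0.1425]
roof BL [ 0.7439 -0.1638  0.182 ]
BR [ 0.5667 -0.5082  0.182 ]
FL [ 0.6323 -0.1149  0.182 ]
FR [ 0.4572 -0.4553  0.182 ]
lh L [ 0.6121 -0.1536  0.205 ]
lh R [ 0.5649 -0.2459  0.205 ]
rh L [ 0.5273 -0.3218  0.205 ]
rh R [ 0.478  -0.4152  0.205 ]
lh L [ 0.6102 -0.153   0.211 ]
lh R [ 0.5633 -0.2448  0.211 ]
rh L [ 0.5259 -0.3204  0.211 ]
rh R [ 0.4769 -0.4133  0.211 ]
(array([ 0.48017794, -0.41686062,  0.20031579]), np.float64(0.0024862218826929594)) (array([ 0.52818961, -0.32082359,  0.20985819]), np.float64(0.003980843156691036)) (array([ 0.56405104, -0.24549095,  0.20716032]), np.float64(0.0005954205356452106))
tray rim fl [0.3451 0.0874 0.036 ]
fr [ 0.3583 -0.1122  0.036 ]
bl [0.447  0.0937 0.036 ]
br [ 0.4627 -0.103   0.036 ]
tabL [0.4513 0.0253 0.155 ]
tabR [ 0.454  -0.0334  0.155 ]
pad [ 0.3664 -0.1921  0.01  ]
tip [0.3666 0.2792 0.01  ]
other [ 0.3971 -0.5402  0.01  ]
```

Run:
```python
from h import *
go([.2606,-.622,.30],[np.pi,0,np.radians(93.8)])
```

```text
lin [-0.    -0.002 -0.39 ] turn [-3.000e-04 -2.000e-04 -3.948e-01]
```

```bash
python3 -m crank '[{"linear":[0,0,-0.39],"turn":[0,0,-0.395],"jaw":0},{"linear":[0,0,-0.39],"turn":[0,0,-0.395],"jaw":0},{"linear":[0,0,-0.39],"turn":[0,0,-0.395],"jaw":0},{"linear":[0,0,-0.39],"turn":[0,0,-0.395],"jaw":0},{"linear":[0,0,-0.39],"turn":[0,0,-0.395],"jaw":0},{"linear":[0,0,-0.39],"turn":[0,0,-0.395],"jaw":0},{"linear":[0,0,-0.39],"turn":[0,0,-0.395],"jaw":0},{"linear":[0,0,-0.39],"turn":[0,0,-0.395],"jaw":0}]'
python3 -m crank '[{"linear":[0.3,0.18,0],"turn":[0,0,0],"jaw":0},{"linear":[0.6,0.36,0],"turn":[0,0,0],"jaw":0},{"linear":[0.95,0.5,0],"turn":[0,0,0],"jaw":0},{"linear":[0.95,0.5,0],"turn":[0,0,0],"jaw":0},{"linear":[0.95,0.5,0],"turn":[0,0,0],"jaw":0}]'
python3 -m crank '[{"linear":[0.3,0.15,0],"turn":[0,0,0],"jaw":0},{"linear":[0.6,0.3,0],"turn":[0,0,0],"jaw":0},{"linear":[0.95,0.38,0],"turn":[0,0,0],"jaw":0},{"linear":[0.95,0.38,0],"turn":[0,0,0],"jaw":0},{"linear":[0.95,0.38,0],"turn":[0,0,0],"jaw":0}]'
python3 -m crank '[{"linear":[0.3,0.1,0],"turn":[0,0,0],"jaw":0},{"linear":[0.6,0.2,0],"turn":[0,0,0],"jaw":0},{"linear":[0.8,0.26,0],"turn":[0,0,0],"jaw":0},{"linear":[0.8,0.26,0],"turn":[0,0,0],"jaw":0},{"linear":[0.8,0.26,0],"turn":[0,0,0],"jaw":0}]'
python3 - <<'E'
from h import *
for n in('side','top'):cv2.imwrite(f'pics/{n}1.png',cam(n)['img'])
print(manip.sense()['tcp_pos'],manip.sense()['qpos'].round(2))
go([.4505,-.0055,.22],[np.pi,0,np.radians(93.8)])
E
```

```text
t: 1.2
tcp_pos: [0.2607, -0.6225, 0.3002]
tcp_rot: [3.142, -0.001, 1.636]
ft_force: [-0.6, 1.0, 0.1]
finger_gap: 0.087
grasp_force: 0.0
t: 1.82
tcp_pos: [0.3494, -0.424, 0.3012]
tcp_rot: [3.141, 0.001, 1.641]
ft_force: [0.3, -0.5, -0.1]
finger_gap: 0.0873
grasp_force: 0.0
t: 2.45
tcp_pos: [0.4112, -0.2324, 0.3008]
tcp_rot: [3.141, 0.001, 1.637]
ft_force: [0.0, -0.3, -0.5]
finger_gap: 0.087
grasp_force: 0.0
t: 3.08
tcp_pos: [0.4524, -0.0716, 0.3003]
tcp_rot: [-3.141, 0.0, 1.633]
ft_force: [-0.6, -0.0, -0.5]
finger_gap: 0.087
grasp_force: 0.0
[ 0.45219776 -0.07136563  0.30027195] [ 0.71  0.09 -0.68  1.88  0.06  1.19  0.07]
lin [0.329 0.012 0.401] turn [-0.0001  0.     -0.0014]
```

```bash
python3 -m crank '[{"linear":[0.2,0,0.2],"turn":[0,0,0],"jaw":0},{"linear":[0.33,0.01,0.4],"turn":[0,0,0],"jaw":0},{"linear":[0.33,0.01,0.4],"turn":[0,0,0],"jaw":0},{"linear":[0.33,0.01,0.4],"turn":[0,0,0],"jaw":0},{"linear":[0.33,0.01,0.4],"turn":[0,0,0],"jaw":0}]'
python3 - <<'E'
from h import *
c=cam('side');a=cv2.imread('pics/side0.png')
i=np.hstack([x[150:300,290:400] for x in (a,c['img'])]);cv2.imwrite('pics/s2.png',cv2.resize(i,None,fx=3.5,fy=3.5,interpolation=cv2.INTER_CUBIC))
go([.4505,-.0055,.118],[np.pi,0,np.radians(93.8)])
E
```

```text
t: 3.8
tcp_pos: [0.451, -0.0041, 0.2218]
tcp_rot: [3.139, 0.001, 1.635]
ft_force: [-0.2, -0.1, 0.2]
finger_gap: 0.087
grasp_force: 0.0
lin [-0.008 -0.004  0.519] turn [ 0.0008  0.0003 -0.0007]
```

View pics/s2.png

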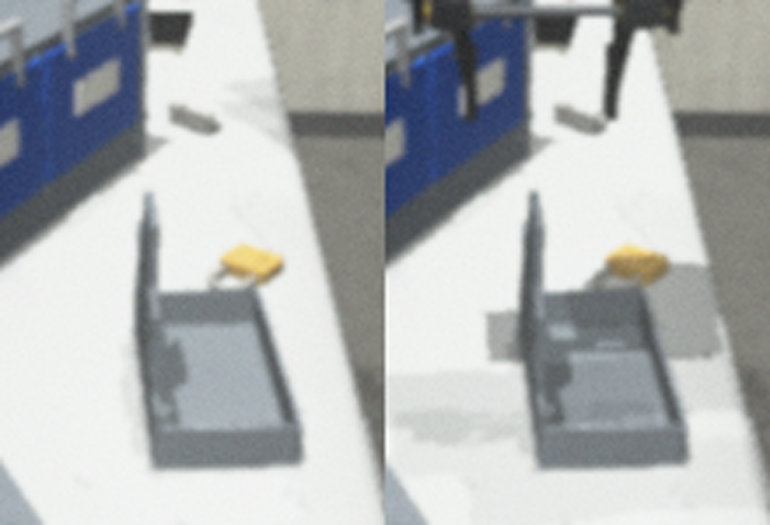

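The tray hasn't moved and the fingers straddle its tab (538,195 in the right half). I'll descend, grip and lift.

```bash
python3 -m crank '[{"linear":[0,0,0.2],"turn":[0,0,0],"jaw":0},{"linear":[-0.008,0,0.4],"turn":[0,0,0],"jaw":0},{"linear":[-0.008,0,0.52],"turn":[0,0,0],"jaw":0},{"linear":[-0.008,0,0.52],"turn":[0,0,0],"jaw":0},{"linear":[-0.008,0,0.52],"turn":[0,0,0],"jaw":1},{"linear":[-0.008,0,0.52],"turn":[0,0,0],"jaw":1},{"linear":[-0.008,0,0.52],"turn":[0,0,0],"jaw":1},{"linear":[-0.008,0,0.52],"turn":[0,0,0],"jaw":1},{"linear":[-0.008,0,0.52],"turn":[0,0,0],"jaw":1},{"linear":[-0.008,0,0.52],"turn":[0,0,0],"jaw":1},{"linear":[-0.008,0,0.52],"turn":[0,0,0],"jaw":1},{"linear":[-0.008,0,0.52],"turn":[0,0,0],"jaw":1}]' 50
python3 -m crank '[{"linear":[0,0,-0.2],"turn":[0,0,0],"jaw":1},{"linear":[0,0,-0.4],"turn":[0,0,0],"jaw":1},{"linear":[0,0,-0.6],"turn":[0,0,0],"jaw":1},{"linear":[0,0,-0.6],"turn":[0,0,0],"jaw":1},{"linear":[0,0,-0.6],"turn":[0,0,0],"jaw":1}]'
python3 - <<'E'
from h import *
c=cam('side');t=cam('top')
i=np.hstack([cv2.resize(x,(400,400),interpolation=cv2.INTER_CUBIC) for x in (c['img'][120:320,250:450],t['img'][120:280,200:360])]);cv2.imwrite('pics/s3.png',i)
th=np.radians(27);X=np.array([np.cos(th),np.sin(th),0])
tab=np.array([.592,.170,0])-.004*X
go(list((tab-.06*X)[:2])+[.082+.118],[np.pi,0,np.radians(117)])
E
```

```text
t: 5.35
tcp_pos: [0.45, -0.0041, 0.1165]
tcp_rot: [-3.142, -0.0, 1.638]
ft_force: [0.3, 0.1, 0.0]
finger_gap: 0.0148
grasp_force: 0.0
t: 5.98
tcp_pos: [0.449, -0.0044, 0.2355]
tcp_rot: [-3.14, 0.0, 1.638]
ft_force: [0.0, -0.1, -2.7]
finger_gap: 0.0075
grasp_force: 49.9
lin [0.696 0.479 0.174] turn [-0.001  -0.0004 -0.1287]
```

View pics/s3.png

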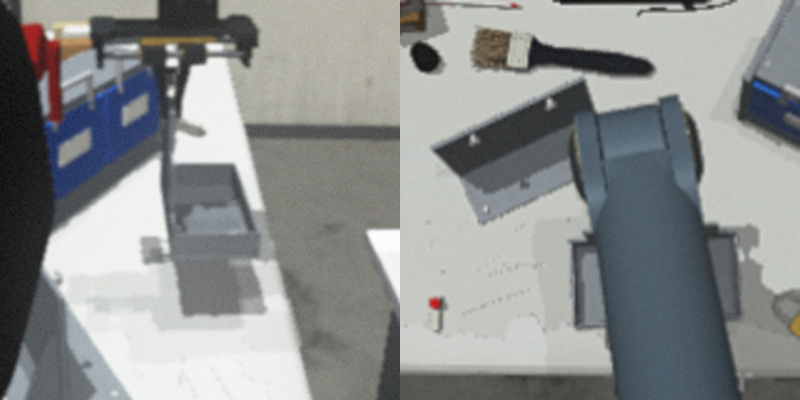

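```bash
cat >> h.py <<'E'
def tray_pts(yaw,rear_mid,zu):
    x=np.array([np.cos(yaw),np.sin(yaw),0]);y=np.array([-x[1],x[0],0]);r=np.array([rear_mid[0],rear_mid[1],zu])
    f=lambda a,b,h:r+a*x+b*y+np.array([0,0,h])
    return {'bot_rl':f(0,.099,0),'bot_fl':f(-.103,.099,0),'rim_fl':f(-.103,.099,.036),'rim_fr':f(-.103,-.099,.036),'back_l':f(0,.099,.108),'back_r':f(0,-.099,.108),'tab_l':f(0,.03,.155)}
E
python3 - <<'E'
from h import *
s=manip.sense();p=s['tcp_pos'];yaw=s['tcp_rot'][2]-np.pi/2
x=np.array([np.cos(yaw),np.sin(yaw),0])
c=cam('side');t=cam('top')
for zu in (.1175,.108):
  P=tray_pts(yaw,(p+.004*x)[:2],zu)
  for k in P: print(zu,k,proj(c,P[k])[0].round(1),proj(t,P[k])[0].round(1))
E
```

```text
0.1175 bot_rl [335.7 240.7] [268.3 216.2]
0.1175 bot_fl [380.3 239.9] [269.6 250.9]
0.1175 rim_fl [381.4 226. ] [268.2 250. ]
0.1175 rim_fr [368.2 192.2] [337.6 246.1]
0.1175 back_l [336.7 197.4] [263.8 210.3]
0.1175 back_r [330.7 167.4] [336.4 206.3]
0.1175 tab_l [334.7 166.5] [287.9 205.9]
0.108 bot_rl [335.6 244.3] [268.7 216.7]
0.108 bot_fl [380.  243.5] [270.  251.1]
0.108 rim_fl [381.1 229.7] [268.6 250.3]
0.108 rim_fr [368.  195.4] [337.4 246.4]
0.108 back_l [336.6 201.4] [264.2 210.8]
0.108 back_r [330.7 170.8] [336.3 206.9]
0.108 tab_l [334.6 170.5] [288.2 206.5]
```

The tray sits about 22 mm low in the grip because I lifted before the fingers had closed. I'll set it down and regrip with more closing time.

```bash
python3 -m crank '[{"linear":[0,0,0.2],"turn":[0,0,0],"jaw":1},{"linear":[0,0,0.4],"turn":[0,0,0],"jaw":1},{"linear":[0,0,0.46],"turn":[0,0,0],"jaw":1},{"linear":[0,0,0.46],"turn":[0,0,0],"jaw":1},{"linear":[0,0,0.46],"turn":[0,0,0],"jaw":0.7},{"linear":[0,0,0.46],"turn":[0,0,0],"jaw":0.7},{"linear":[0,0,0.46],"turn":[0,0,0],"jaw":0.7},{"linear":[0,0,0.46],"turn":[0,0,0],"jaw":0.7},{"linear":[0,0,0.59],"turn":[0,0,0],"jaw":0.7},{"linear":[0,0,0.59],"turn":[0,0,0],"jaw":0.7},{"linear":[0,0,0.59],"turn":[0,0,0],"jaw":0.7},{"linear":[0,0,0.59],"turn":[0,0,0],"jaw":1},{"linear":[0,0,0.59],"turn":[0,0,0],"jaw":1},{"linear":[0,0,0.59],"turn":[0,0,0],"jaw":1},{"linear":[0,0,0.59],"turn":[0,0,0],"jaw":1},{"linear":[0,0,0.59],"turn":[0,0,0],"jaw":1},{"linear":[0,0,0.59],"turn":[0,0,0],"jaw":1},{"linear":[0,0,0.59],"turn":[0,0,0],"jaw":1}]' 50
python3 -m crank '[{"linear":[0,0,0],"turn":[0,0,0],"jaw":1},{"linear":[0,0,0],"turn":[0,0,0],"jaw":1},{"linear":[0,0,0],"turn":[0,0,0],"jaw":1}]'
python3 -m crank '[{"linear":[0,0,-0.2],"turn":[0,0,0],"jaw":1},{"linear":[0,0,-0.4],"turn":[0,0,0],"jaw":1},{"linear":[0,0,-0.6],"turn":[0,0,0],"jaw":1},{"linear":[0,0,-0.6],"turn":[0,0,0],"jaw":1},{"linear":[0,0,-0.6],"turn":[0,0,0],"jaw":1}]'
python3 - <<'E'
from h import *
c=cam('side')
s=manip.sense();p=s['tcp_pos'];yaw=s['tcp_rot'][2]-np.pi/2
x=np.array([np.cos(yaw),np.sin(yaw),0])
P=tray_pts(yaw,(p+.004*x)[:2],p[2]-.118)
im=c['img'].copy()[120:320,250:450]; im=cv2.resize(im,(600,600),interpolation=cv2.INTER_CUBIC)
for k in P:
    u=(proj(c,P[k])[0]-[250,120])*3+1; cv2.circle(im,tuple(int(v) for v in u),3,(0,0,255),1)
cv2.imwrite('pics/s4.png',im)
E
```

```text
t: 8.43
tcp_pos: [0.4507, -0.0041, 0.119]
tcp_rot: [3.14, 0.0, 1.638]
ft_force: [2.2, -0.4, 6.1]
finger_gap: 0.0074
grasp_force: 50.0
t: 8.8
tcp_pos: [0.4507, -0.0041, 0.119]
tcp_rot: [3.14, 0.0, 1.638]
ft_force: [2.1, -0.0, 5.3]
finger_gap: 0.0077
grasp_force: 50.0
t: 9.43
tcp_pos: [0.4482, -0.0045, 0.2368]
tcp_rot: [-3.138, -0.0, 1.638]
ft_force: [-0.2, 0.2, -2.1]
finger_gap: 0.0076
grasp_force: 50.0
```

View pics/s4.png

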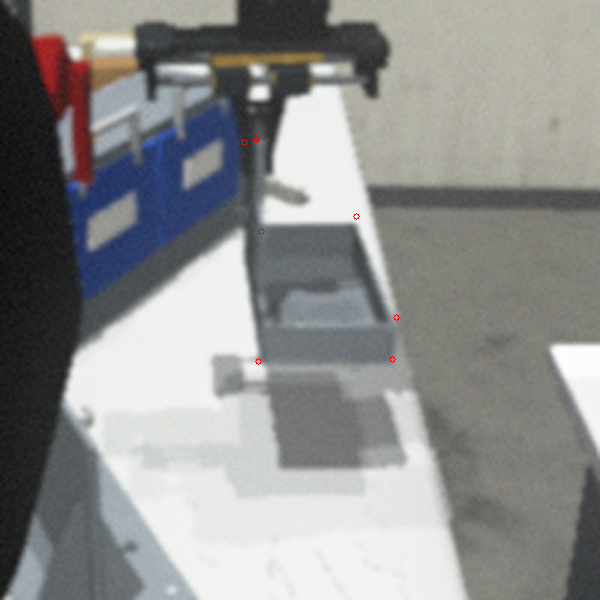

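The overlay matches the tray (bottom edge at rows 361–362), so the grip is now right. I'll go to the approach point 60 mm in front of the stand.

Run:
```python
from h import *
th=np.radians(27);X=np.array([np.cos(th),np.sin(th),0])
tab=np.array([.592,.170,0])-.004*X
go(list((tab-.06*X)[:2])+[.2],[np.pi,0,np.radians(117)])
```

```text
lin [0.696 0.483 0.181] turn [-0.0014 -0.0004 -0.1287]
```

```bash
python3 -m crank '[{"linear":[0.2,0.1,0],"turn":[0,0,-0.05],"jaw":1},{"linear":[0.4,0.2,0.1],"turn":[0,0,-0.1],"jaw":1},{"linear":[0.6,0.38,0.15],"turn":[0,0,-0.1287],"jaw":1},{"linear":[0.696,0.483,0.18],"turn":[-0.001,0,-0.1287],"jaw":1},{"linear":[0.696,0.483,0.18],"turn":[-0.001,0,-0.1287],"jaw":1},{"linear":[0.696,0.483,0.18],"turn":[-0.001,0,-0.1287],"jaw":1},{"linear":[0.696,0.483,0.18],"turn":[-0.001,0,-0.1287],"jaw":1}]'
cat > ov.py <<'E'
from h import *
import sys
s=manip.sense();p=s['tcp_pos'];yaw=s['tcp_rot'][2]-np.pi/2
x=np.array([np.cos(yaw),np.sin(yaw),0]); P=tray_pts(yaw,(p+.004*x)[:2],p[2]-.118)
ims=[]
for n,(u0,v0,w) in {'side':(240,160,160),'top':(205,110,110)}.items():
    c=cam(n); k=400/w; im=cv2.resize(c['img'][v0:v0+w,u0:u0+w],(400,400),interpolation=cv2.INTER_CUBIC)
    th=np.radians(27);X=np.array([np.cos(th),np.sin(th),0]);Y=np.array([-X[1],X[0],0]);F=np.array([.592,.170,.1425])
    Q=[(q,(0,0,255)) for q in P.values()]+[(F+a*Y-.0135*X,(0,255,0)) for a in(-.05,.05)]+[(F+a*Y+[0,0,.0105],(0,255,255)) for a in(-.1,.1)]+[(F+a*Y-.07*X-[0,0,.1375],(255,255,0)) for a in(-.1,.1)]
    for q,col in Q:
        u=(proj(c,q)[0]+.5-[u0,v0])*k; cv2.circle(im,tuple(int(round(v)) for v in u),3,col,1)
    ims.append(im)
cv2.imwrite(sys.argv[1],np.hstack(ims)); print(p.round(4),s['tcp_rot'].round(4))
E
python3 ov.py pics/s5.png
```

```text
t: 10.35
tcp_pos: [0.5364, 0.14, 0.2021]
tcp_rot: [3.14, 0.001, 2.041]
ft_force: [0.5, 0.1, -3.0]
finger_gap: 0.0077
grasp_force: 50.0
[0.5364 0.14   0.2021] [3.1399e+00 1.3000e-03 2.0409e+00]
```

View pics/s5.png

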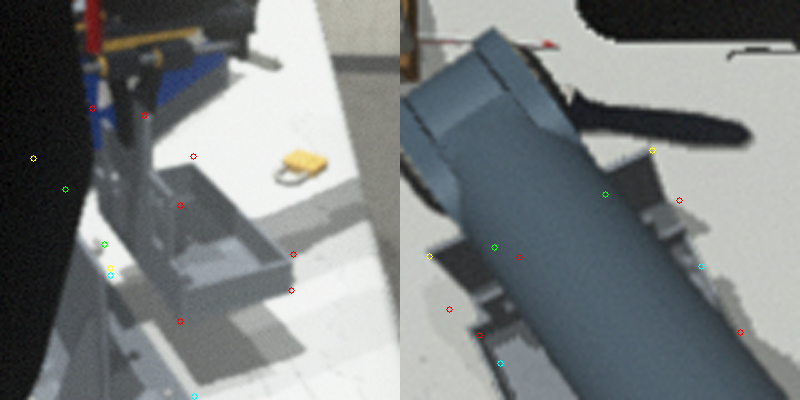

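Run:
```python
from h import *
ims=[]
for n,(u0,v0,w,h) in {'side':(255,245,66,88),'top':(208,145,84,65)}.items():
    c=cam(n); k=6 if n=='side' else 4.8; im=cv2.resize(cv2.imread(f'pics/{n}0.png')[v0:v0+h,u0:u0+w],None,fx=k,fy=k,interpolation=cv2.INTER_CUBIC)
    th=np.radians(27);X=np.array([np.cos(th),np.sin(th),0]);Y=np.array([-X[1],X[0],0]);F=np.array([.592,.170,.1425])
    Q=[(F+a*Y-.0135*X,(0,255,0)) for a in(-.05,.05)]+[(F+a*Y+[0,0,.0105],(0,255,255)) for a in(-.1,.1)]+[(F+a*Y-.07*X-[0,0,.1375],(255,255,0)) for a in(-.1,.1)]
    for q,col in Q:
        u=(proj(c,q)[0]+.5-[u0,v0])*k; print(n,u.round(0));cv2.circle(im,tuple(int(round(v)) for v in u),3,col,1)
    o=np.zeros((530,400,3),np.uint8);hh,ww=min(530,im.shape[0]),min(400,im.shape[1]);o[:hh,:ww]=im[:hh,:ww];ims.append(o)
cv2.imwrite('pics/s6.png',np.hstack(ims))
```

```text
side [ 65. -56.]
side [159.  75.]
side [ -11. -131.]
side [173. 134.]
side [173. 151.]
side [375. 441.]
top [256.  89.]
top [110. 158.]
top [318.  31.]
top [ 23. 170.]
top [383. 184.]
top [118. 311.]
```

View pics/s6.png

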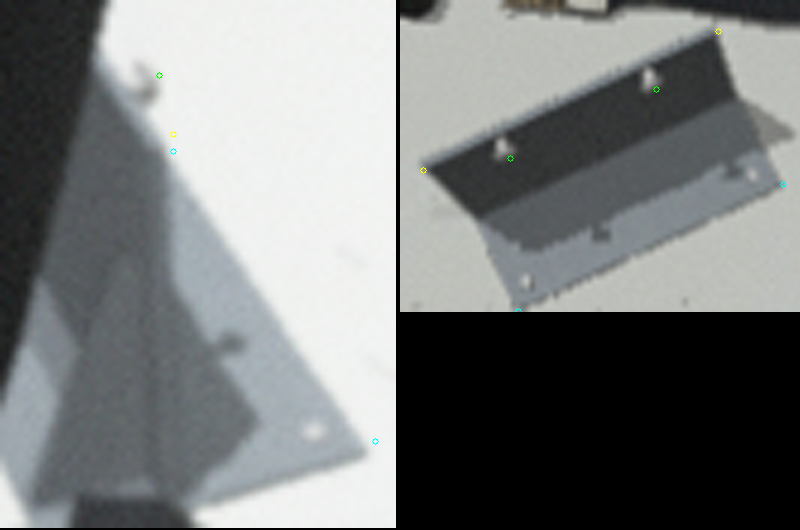

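Run:
```python
from h import *
th=np.radians(27);X=np.array([np.cos(th),np.sin(th),0])
tab=np.array([.593,.1725,0])-.004*X
go(list((tab-.030*X)[:2])+[.1985],[np.pi,0,np.radians(117)])
```

```text
lin [0.015 0.152 0.022] turn [ 0.001   0.0005 -0.0003]
```

```bash
python3 -m crank '[{"linear":[0.015,0.08,0.02],"turn":[0,0,0],"jaw":1},{"linear":[0.015,0.152,0.02],"turn":[0,0,0],"jaw":1},{"linear":[0.015,0.152,0.02],"turn":[0,0,0],"jaw":1},{"linear":[0.015,0.152,0.02],"turn":[0,0,0],"jaw":1}]'
python3 - <<'E'
from h import *
s=manip.sense();p=s['tcp_pos'];yaw=s['tcp_rot'][2]-np.pi/2
x=np.array([np.cos(yaw),np.sin(yaw),0]); P=tray_pts(yaw,(p+.004*x)[:2],p[2]-.118)
th=np.radians(27);X=np.array([np.cos(th),np.sin(th),0]);Y=np.array([-X[1],X[0],0]);F=np.array([.593,.1725,.1425])
ims=[]
for n,(u0,v0,w,h) in {'side':(250,220,80,110),'top':(208,140,110,110)}.items():
    c=cam(n); k=5 if n=='side' else 3.6; im=cv2.resize(c['img'][v0:v0+h,u0:u0+w],None,fx=k,fy=k,interpolation=cv2.INTER_CUBIC)
    Q=[(q,(0,0,255)) for q in P.values()]+[(F+a*Y-.0135*X,(0,255,0)) for a in(-.05,.05)]+[(F+a*Y+[0,0,.0105],(0,255,255)) for a in(-.1,.1)]+[(F+a*Y-.07*X-[0,0,.1375],(255,255,0)) for a in(-.1,.1)]
    for q,col in Q:
        u=(proj(c,q)[0]+.5-[u0,v0])*k;print(n,u.round(0));cv2.circle(im,tuple(int(round(v)) for v in u),2,col,1)
    o=np.zeros((550,400,3),np.uint8);hh,ww=min(550,im.shape[0]),min(400,im.shape[1]);o[:hh,:ww]=im[:hh,:ww];ims.append(o)
cv2.imwrite('pics/s7.png',np.hstack(ims));print(p,s['tcp_rot'])
E
```

```text
t: 11.05
tcp_pos: [0.5626, 0.1579, 0.1984]
tcp_rot: [3.139, 0.0, 2.042]
ft_force: [0.2, 0.2, -2.3]
finger_gap: 0.0075
grasp_force: 50.0
side [243. 376.]
side [471. 311.]
side [474. 238.]
side [280.  35.]
side [237. 141.]
side [ 71. -61.]
side [167. -44.]
side [76. 81.]
side [155. 191.]
side [12. 19.]
side [166. 240.]
side [167. 254.]
side [335. 496.]
top [ 49. 194.]
top [ 98. 301.]
top [ 90. 295.]
top [306. 190.]
top [ 19. 167.]
top [245.  59.]
top [ 86. 114.]
top [189.  83.]
top [ 79. 135.]
top [235.  40.]
top [ 15. 144.]
top [285. 155.]
top [ 86. 250.]
[0.56263966 0.15791307 0.19836508] [3.13924510e+00 3.02108193e-04 2.04236351e+00]
```

View pics/s7.png

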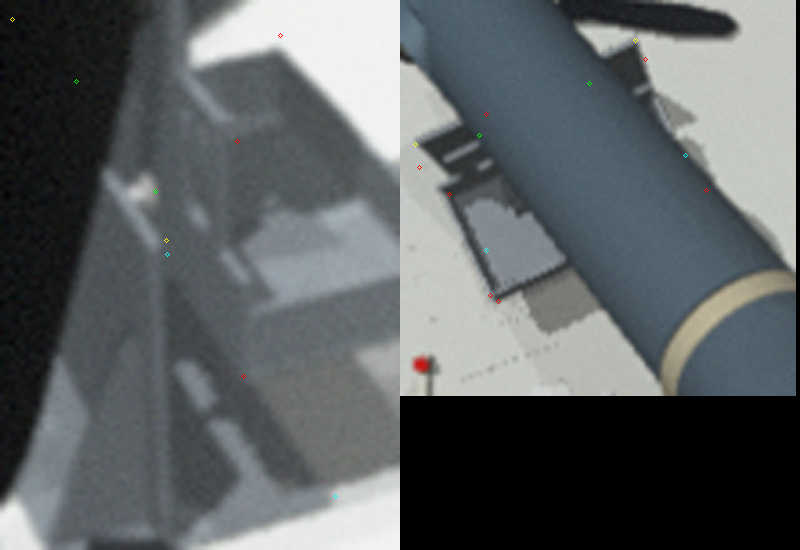

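The tray and stand overlays agree to about 1–2 mm in both views (panel corner (157,245) side, (415,143) top). I'll push on and watch the force.

```bash
python3 -m crank '[{"linear":[0,0.03,0],"turn":[0,0,0],"jaw":1},{"linear":[0,0.06,0],"turn":[0,0,0],"jaw":1},{"linear":[0,0.09,0],"turn":[0,0,0],"jaw":1},{"linear":[0,0.105,0],"turn":[0,0,0],"jaw":1},{"linear":[0,0.105,0],"turn":[0,0,0],"jaw":1}]'
python3 -m crank '[{"linear":[0,0.015,0],"turn":[0,0,0],"jaw":1},{"linear":[0,0.03,0],"turn":[0,0,0],"jaw":1},{"linear":[0,0.03,0],"turn":[0,0,0],"jaw":1}]'
```

```text
t: 11.78
tcp_pos: [0.5816, 0.1674, 0.1986]
tcp_rot: [3.139, 0.0, 2.042]
ft_force: [0.2, -0.0, -1.9]
finger_gap: 0.0076
grasp_force: 50.0
t: 12.15
tcp_pos: [0.587, 0.1701, 0.1987]
tcp_rot: [3.138, 0.001, 2.042]
ft_force: [-1.1, -0.2, -2.2]
finger_gap: 0.0074
grasp_force: 50.0
```

```bash
python3 -m crank '[{"linear":[0,0.01,0],"turn":[0,0,0],"jaw":1},{"linear":[0,0.01,0],"turn":[0,0,0],"jaw":1}]'
python3 -m crank '[{"linear":[0,0.01,0],"turn":[0,0,0],"jaw":1},{"linear":[0,0.01,0],"turn":[0,0,0],"jaw":1}]'
```

```text
t: 12.4
tcp_pos: [0.5884, 0.1708, 0.1987]
tcp_rot: [3.139, 0.001, 2.042]
ft_force: [-0.7, -0.1, -1.4]
finger_gap: 0.0075
grasp_force: 50.0
t: 12.65
tcp_pos: [0.5892, 0.1712, 0.1983]
tcp_rot: [-3.141, 0.001, 2.042]
ft_force: [-4.8, -1.6, 0.0]
finger_gap: 0.0076
grasp_force: 50.0
```

```bash
python3 -m crank '[{"linear":[0,-0.008,0.03],"turn":[0,0,0],"jaw":1},{"linear":[0,-0.008,0.06],"turn":[0,0,0],"jaw":1},{"linear":[0,-0.008,0.09],"turn":[0,0,0],"jaw":1},{"linear":[0,-0.008,0.1],"turn":[0,0,0],"jaw":1},{"linear":[0,-0.008,0.1],"turn":[0,0,0],"jaw":1}]'
python3 -m crank '[{"linear":[0,0,0.03],"turn":[0,0,0],"jaw":1},{"linear":[0,0,0.047],"turn":[0,0,0],"jaw":1},{"linear":[0,0,0.047],"turn":[0,0,0],"jaw":1}]'
```

```text
t: 13.28
tcp_pos: [0.5896, 0.1698, 0.1781]
tcp_rot: [3.139, 0.002, 2.041]
ft_force: [0.6, -4.7, -3.5]
finger_gap: 0.0077
grasp_force: 50.0
t: 13.65
tcp_pos: [0.5896, 0.1698, 0.1692]
tcp_rot: [3.139, 0.002, 2.041]
ft_force: [-0.9, -4.3, -0.1]
finger_gap: 0.0079
grasp_force: 50.0
```

```bash
python3 -m crank '[{"linear":[-0.007,0,0.008],"turn":[0,0,0],"jaw":1},{"linear":[-0.007,0,0.01],"turn":[0,0,0],"jaw":1}]'
python3 -m crank '[{"linear":[0,0,0.01],"turn":[0,0,0],"jaw":1},{"linear":[0,0,0.01],"turn":[0,0,0],"jaw":1}]'
```

```text
t: 13.9
tcp_pos: [0.5897, 0.1696, 0.1687]
tcp_rot: [3.139, 0.002, 2.041]
ft_force: [-3.6, -6.6, 9.4]
finger_gap: 0.0073
grasp_force: 50.0
t: 14.15
tcp_pos: [0.5898, 0.1696, 0.1685]
tcp_rot: [3.139, 0.003, 2.041]
ft_force: [-7.6, -7.6, 17.1]
finger_gap: 0.0078
grasp_force: 50.0
```

Seated: z stops at 0.1685 with a 17 N reaction. I'll release, rise and work out the move to the left handle.

```bash
python3 -m crank '[{"linear":[0,0,-0.008],"turn":[0,0,0],"jaw":1},{"linear":[0,0,-0.008],"turn":[0,0,0],"jaw":0.6},{"linear":[0,0,-0.008],"turn":[0,0,0],"jaw":0.6},{"linear":[0,0,-0.008],"turn":[0,0,0],"jaw":0.6},{"linear":[0,0,-0.008],"turn":[0,0,0],"jaw":0.6},{"linear":[0,0,-0.008],"turn":[0,0,0],"jaw":0.6},{"linear":[0,0,-0.2],"turn":[0,0,0],"jaw":0.6},{"linear":[0,0,-0.4],"turn":[0,0,0],"jaw":0.6},{"linear":[0,0,-0.65],"turn":[0,0,0],"jaw":0.6},{"linear":[0,0,-0.65],"turn":[0,0,0],"jaw":0.6},{"linear":[0,0,-0.65],"turn":[0,0,0],"jaw":0.6}]'
python3 -m crank '[{"linear":[0,0,0],"turn":[0,0,0.1],"jaw":0.5},{"linear":[0,0,0],"turn":[0,0,0.2],"jaw":0.5},{"linear":[0,0,0],"turn":[0,0,0.3],"jaw":0.5},{"linear":[0,0,0],"turn":[0,0,0.3],"jaw":0.5},{"linear":[0,0,0],"turn":[0,0,0.3],"jaw":0.5},{"linear":[0,0,0],"turn":[0,0,0.3],"jaw":0.5},{"linear":[0,0,0],"turn":[0,0,0.3],"jaw":0.5}]'
python3 - <<'E'
from h import *
c=cam('top');s=cam('side');np.save('/tmp/x.npy',0)
cv2.imwrite('pics/top2.png',c['img']);cv2.imwrite('pics/side2.png',s['img'])
s=manip.sense();print(s['tcp_pos'],s['qpos'].round(2))
go([.5868,-.1989,.28],[np.pi,0,np.radians(62.9)])
E
```

```text
t: 15.52
tcp_pos: [0.589, 0.1694, 0.2948]
tcp_rot: [3.139, 0.001, 2.042]
ft_force: [0.0, -0.1, -0.6]
finger_gap: 0.0345
grasp_force: 0.0
t: 16.4
tcp_pos: [0.589, 0.1696, 0.2944]
tcp_rot: [3.14, -0.001, 1.102]
ft_force: [0.5, -0.3, -0.6]
finger_gap: 0.0432
grasp_force: 0.0
[0.5891228  0.16963004 0.29476164] [ 0.12  0.38 -0.64  1.57  0.24  1.27 -1.02]
lin [-1.649  0.823  0.073] turn [ 0.0005 -0.0005  0.0011]
```

```bash
python3 -m crank '[{"linear":[-0.28,0.14,0],"turn":[0,0,0],"jaw":0.5},{"linear":[-0.55,0.28,0],"turn":[0,0,0],"jaw":0.5},{"linear":[-0.85,0.42,0],"turn":[0,0,0],"jaw":0.5},{"linear":[-0.85,0.42,0],"turn":[0,0,0],"jaw":0.5},{"linear":[-0.85,0.42,0],"turn":[0,0,0],"jaw":0.5}]'
python3 -m crank '[{"linear":[-0.25,0.14,0],"turn":[0,0,0],"jaw":0.5},{"linear":[-0.5,0.25,0],"turn":[0,0,0],"jaw":0.5},{"linear":[-0.7,0.36,0],"turn":[0,0,0],"jaw":0.5},{"linear":[-0.8,0.4,0],"turn":[0,0,0],"jaw":0.5},{"linear":[-0.8,0.4,0],"turn":[0,0,0],"jaw":0.5},{"linear":[-0.8,0.4,0],"turn":[0,0,0],"jaw":0.5}]'
python3 - <<'E'
from h import *
t=cv2.imread('pics/top2.png');s=cv2.imread('pics/side2.png');s3=cam('side')['img']
i=np.hstack([cv2.resize(x,(400,400),interpolation=cv2.INTER_CUBIC) for x in(t[130:260,200:330],s3[100:340,250:490])])
cv2.imwrite('pics/s8.png',i)
s=manip.sense();print(s['tcp_pos'],s['qpos'].round(2))
go([.5868,-.1989,.192],[np.pi,0,np.radians(62.9)])
E
```

```text
t: 17.12
tcp_pos: [0.5869, -0.0197, 0.2951]
tcp_rot: [3.14, -0.003, 1.1]
ft_force: [-0.6, 0.2, 0.2]
finger_gap: 0.0436
grasp_force: 0.0
t: 17.88
tcp_pos: [0.5862, -0.1952, 0.2953]
tcp_rot: [3.139, -0.004, 1.104]
ft_force: [0.5, 0.2, -0.7]
finger_gap: 0.0436
grasp_force: 0.0
[ 0.58619699 -0.19531637  0.29533291] [ 0.64  0.37 -0.52  1.56  0.19  1.26 -0.38]
lin [-0.016  0.01   0.517] turn [ 0.0007 -0.0011  0.0021]
```

View pics/s8.png

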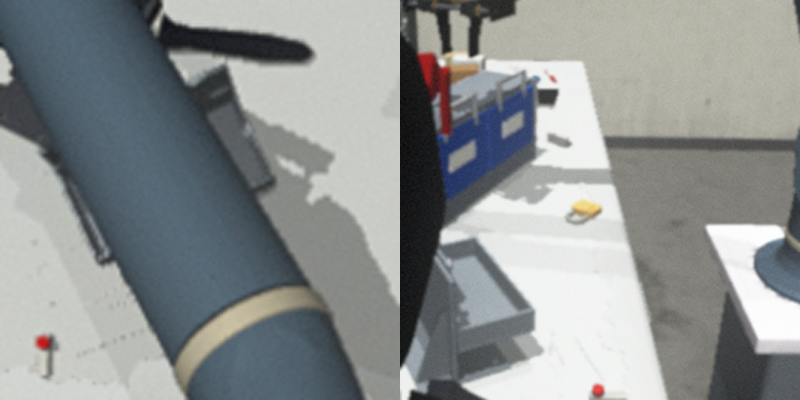

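The tray hangs on the stand at (480,290) in the right half. Next I grip the left handle and swing it open along its arc.

```bash
python3 -m crank '[{"linear":[-0.016,0.01,0.2],"turn":[0,0,0],"jaw":0.5},{"linear":[-0.016,0.01,0.4],"turn":[0,0,0],"jaw":0.5},{"linear":[-0.016,0.01,0.517],"turn":[0,0,0],"jaw":0.5},{"linear":[-0.016,0.01,0.517],"turn":[0,0,0],"jaw":0.5},{"linear":[-0.016,0.01,0.517],"turn":[0,0,0],"jaw":1},{"linear":[-0.016,0.01,0.517],"turn":[0,0,0],"jaw":1},{"linear":[-0.016,0.01,0.517],"turn":[0,0,0],"jaw":1},{"linear":[-0.016,0.01,0.517],"turn":[0,0,0],"jaw":1},{"linear":[-0.016,0.01,0.517],"turn":[0,0,0],"jaw":1},{"linear":[-0.016,0.01,0.517],"turn":[0,0,0],"jaw":1},{"linear":[-0.016,0.01,0.517],"turn":[0,0,0],"jaw":1}]' 12
```

```text
t: 19.3
tcp_pos: [0.5868, -0.2027, 0.1921]
tcp_rot: [3.138, -0.002, 1.099]
ft_force: [1.4, -1.1, 2.4]
finger_gap: 0.0095
grasp_force: 12.0
```

```bash
python3 -m crank '[{"linear":[0,-0.101,0.006],"turn":[0,0,0],"jaw":1},{"linear":[0,-0.201,0.025],"turn":[0,0,0],"jaw":1},{"linear":[0,-0.297,0.055],"turn":[0,0,0],"jaw":1},{"linear":[0,-0.39,0.097],"turn":[0,0,0],"jaw":1},{"linear":[0,-0.476,0.15],"turn":[0,0,0],"jaw":1},{"linear":[0,-0.555,0.213],"turn":[0,0,0],"jaw":1},{"linear":[0,-0.626,0.285],"turn":[0,0,0],"jaw":1},{"linear":[0,-0.688,0.366],"turn":[0,0,0],"jaw":1},{"linear":[0,-0.74,0.453],"turn":[0,0,0],"jaw":1},{"linear":[0,-0.775,0.535],"turn":[0,0,0],"jaw":1},{"linear":[0,-0.775,0.535],"turn":[0,0,0],"jaw":1},{"linear":[0,-0.775,0.535],"turn":[0,0,0],"jaw":1}]'
python3 -c "
from h import *
print(manip.sense()['qpos'].round(2))"
```

```text
t: 20.8
tcp_pos: [0.4462, -0.1315, 0.084]
tcp_rot: [-3.139, -0.0, 1.099]
ft_force: [-6.1, 2.0, 0.1]
finger_gap: 0.0094
grasp_force: 12.0
[ 0.62  0.37 -0.51  2.13  0.27  0.71 -0.54]
```

```bash
python3 -m crank '[{"linear":[0,0,0],"turn":[0,0,0],"jaw":0.4},{"linear":[0,0,0],"turn":[0,0,0],"jaw":0.4},{"linear":[0,0,0],"turn":[0,0,0],"jaw":0.4},{"linear":[0,0,0],"turn":[0,0,0],"jaw":0.4},{"linear":[0,0,-0.25],"turn":[0,0,0],"jaw":0.4},{"linear":[0,0,-0.5],"turn":[0,0,0],"jaw":0.4},{"linear":[0,0,-0.75],"turn":[0,0,0],"jaw":0.4},{"linear":[0,0,-1],"turn":[0,0,0],"jaw":0.4},{"linear":[0,0,-1],"turn":[0,0,0],"jaw":0.4},{"linear":[0,0,-1],"turn":[0,0,0],"jaw":0.4}]'
python3 -m crank '[{"linear":[-0.25,0.2,0],"turn":[0,0,0],"jaw":0.5},{"linear":[-0.5,0.4,0],"turn":[0,0,0],"jaw":0.5},{"linear":[-0.75,0.6,0],"turn":[0,0,0],"jaw":0.5},{"linear":[-0.92,0.78,0],"turn":[0,0,0],"jaw":0.5},{"linear":[-0.92,0.78,0],"turn":[0,0,0],"jaw":0.5},{"linear":[-0.92,0.78,0],"turn":[0,0,0],"jaw":0.5}]'
python3 -c "
from h import *
print(manip.sense()['qpos'].round(2))
go([.5014,-.3669,.192],[np.pi,0,np.radians(62.9)])"
```

```text
t: 22.05
tcp_pos: [0.4473, -0.1321, 0.2837]
tcp_rot: [3.14, -0.002, 1.099]
ft_force: [0.1, -0.2, -1.0]
finger_gap: 0.0521
grasp_force: 0.0
t: 22.8
tcp_pos: [0.5029, -0.3655, 0.2821]
tcp_rot: [-3.14, -0.004, 1.101]
ft_force: [-0.2, 0.1, 0.1]
finger_gap: 0.0437
grasp_force: 0.0
[ 0.89  0.37 -0.44  1.57  0.16  1.24 -0.05]
lin [-0.011 -0.003  0.451] turn [-0.0005 -0.0012  0.0009]
```

```bash
python3 -m crank '[{"linear":[-0.01,0,0.2],"turn":[0,0,0],"jaw":0.5},{"linear":[-0.01,0,0.4],"turn":[0,0,0],"jaw":0.5},{"linear":[-0.01,0,0.45],"turn":[0,0,0],"jaw":0.5},{"linear":[-0.01,0,0.45],"turn":[0,0,0],"jaw":0.5},{"linear":[-0.01,0,0.45],"turn":[0,0,0],"jaw":1},{"linear":[-0.01,0,0.45],"turn":[0,0,0],"jaw":1},{"linear":[-0.01,0,0.45],"turn":[0,0,0],"jaw":1},{"linear":[-0.01,0,0.45],"turn":[0,0,0],"jaw":1},{"linear":[-0.01,0,0.45],"turn":[0,0,0],"jaw":1},{"linear":[-0.01,0,0.45],"turn":[0,0,0],"jaw":1},{"linear":[-0.01,0,0.45],"turn":[0,0,0],"jaw":1}]' 12
python3 -m crank '[{"linear":[0,-0.101,0.006],"turn":[0,0,0],"jaw":1},{"linear":[0,-0.201,0.025],"turn":[0,0,0],"jaw":1},{"linear":[0,-0.297,0.055],"turn":[0,0,0],"jaw":1},{"linear":[0,-0.39,0.097],"turn":[0,0,0],"jaw":1},{"linear":[0,-0.476,0.15],"turn":[0,0,0],"jaw":1},{"linear":[0,-0.555,0.213],"turn":[0,0,0],"jaw":1},{"linear":[0,-0.626,0.285],"turn":[0,0,0],"jaw":1},{"linear":[0,-0.688,0.366],"turn":[0,0,0],"jaw":1},{"linear":[0,-0.74,0.453],"turn":[0,0,0],"jaw":1},{"linear":[0,-0.775,0.535],"turn":[0,0,0],"jaw":1},{"linear":[0,-0.775,0.535],"turn":[0,0,0],"jaw":1},{"linear":[0,-0.775,0.535],"turn":[0,0,0],"jaw":1}]'
python3 -m crank '[{"linear":[0,0,0],"turn":[0,0,0],"jaw":0.4},{"linear":[0,0,0],"turn":[0,0,0],"jaw":0.4},{"linear":[0,0,0],"turn":[0,0,0],"jaw":0.4},{"linear":[0,0,0],"turn":[0,0,0],"jaw":0.4},{"linear":[0,0,-0.25],"turn":[0,0,0],"jaw":0.4},{"linear":[0,0,-0.5],"turn":[0,0,0],"jaw":0.4},{"linear":[0,0,-0.75],"turn":[0,0,0],"jaw":0.4},{"linear":[0,0,-1],"turn":[0,0,0],"jaw":0.4},{"linear":[0,0,-1],"turn":[0,0,0],"jaw":0.4},{"linear":[0,0,-1],"turn":[0,0,0],"jaw":0.4}]'
```

```text
t: 24.18
tcp_pos: [0.503, -0.3688, 0.1945]
tcp_rot: [3.138, -0.002, 1.1]
ft_force: [1.0, -1.1, 0.8]
finger_gap: 0.0089
grasp_force: 12.0
t: 25.68
tcp_pos: [0.3626, -0.2973, 0.0865]
tcp_rot: [-3.138, -0.002, 1.099]
ft_force: [-5.1, 1.3, 0.2]
finger_gap: 0.0094
grasp_force: 12.0
t: 26.92
tcp_pos: [0.3639, -0.2981, 0.2863]
tcp_rot: [3.14, -0.002, 1.1]
ft_force: [0.2, 0.9, 0.3]
finger_gap: 0.0524
grasp_force: 0.0
```

```bash
python3 -m crank '[{"linear":[-0.25,0.05,0],"turn":[0,0,0.1],"jaw":0.4},{"linear":[-0.5,0.05,0],"turn":[0,0,0.2],"jaw":0.4},{"linear":[-0.78,0.05,0],"turn":[0,0,0.3],"jaw":0.4},{"linear":[-0.78,0.05,0],"turn":[0,0,0.4],"jaw":0.4},{"linear":[-0.78,0.05,0],"turn":[0,0,0.5],"jaw":0.4},{"linear":[-0.78,0.05,0],"turn":[0,0,0.5],"jaw":0.4},{"linear":[-0.78,0.05,0],"turn":[0,0,0.5],"jaw":0.4},{"linear":[-0.78,0.05,0],"turn":[0,0,0.5],"jaw":0.4},{"linear":[-0.78,0.05,0],"turn":[0,0,0.5],"jaw":0.4},{"linear":[-0.78,0.05,0],"turn":[0,0,0.5],"jaw":0.4}]'
python3 -m crank '[{"linear":[0,0.2,0],"turn":[0,0,0],"jaw":0.4},{"linear":[0,0.4,0],"turn":[0,0,0],"jaw":0.4},{"linear":[0,0.7,0],"turn":[0,0,0],"jaw":0.4},{"linear":[0,0.7,0],"turn":[0,0,0],"jaw":0.4}]'
python3 - <<'E'
from h import *
t=cam('top');s=cam('side');cv2.imwrite('pics/top3.png',t['img']);cv2.imwrite('pics/side3.png',s['img'])
print(manip.sense()['tcp_rot'],manip.sense()['qpos'].round(2))
cv2.imwrite('pics/t3c.png',cv2.resize(t['img'][150:255,325:470],None,fx=5.5,fy=5.5,interpolation=cv2.INTER_CUBIC))
E
```

```text
t: 28.18
tcp_pos: [0.302, -0.4411, 0.2846]
tcp_rot: [-3.138, 0.001, -0.47]
ft_force: [0.6, -0.1, -0.1]
finger_gap: 0.0524
grasp_force: 0.0
t: 28.68
tcp_pos: [0.234, -0.5701, 0.2841]
tcp_rot: [-3.14, 0.001, -0.478]
ft_force: [-1.0, 0.6, 0.2]
finger_gap: 0.052
grasp_force: 0.0
[-3.13728344e+00 -4.56771156e-04 -4.71383291e-01] [ 1.19  0.33 -0.11  1.6   0.03  1.22 -0.97]
```

View pics/t3c.png

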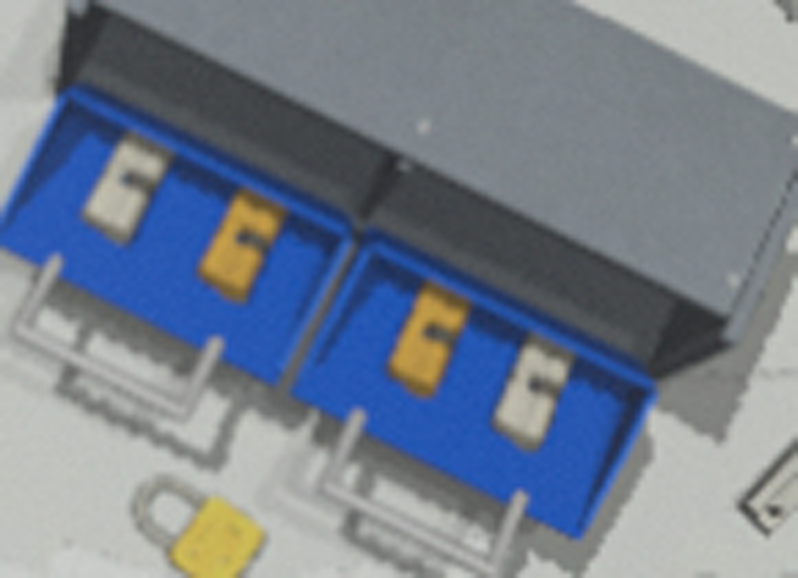

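Four locks are visible, two per open bin, lying lengthwise. Outer end centres in this crop are (105,225), (225,288), (411,383) and (517,437). Now I'll compute their grasps.

```bash
cat > locks.py <<'E'
from h import *
th=np.radians(-27.1);X=np.array([np.cos(th),np.sin(th),0]);Y=np.array([-X[1],X[0],0]);HZ=.047
B={'L':np.array([.5868,-.2027,0]),'R':np.array([.503,-.3688,0])}
E
python3 - <<'E'
from locks import *
c=cam('top');T=lambda x,y:((x+.5)/5.5-.5+325,(y+.5)/5.5-.5+150)
for n,b,o,i in [(1,'L',(105,225),(148,142)),(2,'L',(225,288),(262,200)),(3,'R',(411,383),(445,290)),(4,'R',(517,437),(550,345))]:
    P=onz(c,T(*o),.082);Q=onz(c,T(*i),.06);d=P-B[b];e=Q-B[b]
    print(n,P.round(4),'end bin xy',(d@X).round(4),(d@Y).round(4),'inner',(e@X).round(4),(e@Y).round(4),'yaw',np.degrees(np.arctan2(Q[1]-P[1],Q[0]-P[0])).round(1))
E
```

```text
1 [ 0.5345 -0.1317  0.082 ] end bin xy -0.0789 0.0393 inner -0.0189 0.0405 yaw -25.9
2 [ 0.4991 -0.1992  0.082 ] end bin xy -0.0797 -0.0368 inner -0.0188 -0.0331 yaw -23.6
3 [ 0.4463 -0.303   0.082 ] end bin xy -0.0804 0.0328 inner -0.018 0.0363 yaw -23.9
4 [ 0.4165 -0.362   0.082 ] end bin xy -0.0801 -0.0334 inner -0.0186 -0.0312 yaw -25.1
```

```bash
cat >> locks.py <<'E'
G={}
for n,b,y in [(1,'L',.040),(2,'L',-.035),(3,'R',.0345),(4,'R',-.0325)]: G[n]=B[b]-.066*X+y*Y
tt=np.radians(27);XT=np.array([np.cos(tt),np.sin(tt),0]);YT=np.array([-XT[1],XT[0],0])
IN=np.array([.5897,.1697,0])-.0475*XT
PL={n:IN-.02*XT+y*YT for n,y in [(4,-.054),(3,-.018),(2,.018),(1,.054)]}
def rel(p,yaw,q,yaw2):
    R0=R.from_euler('xyz',[np.pi,0,np.radians(yaw)]);print('  lin',(R0.inv().apply(np.array(q)-p)/.2).round(3),'turn z',round(-(yaw2-yaw)/180,4))
E
python3 - <<'E'
from locks import *
for n in (4,3,2,1):
    g=G[n].copy();g[2]=.26;p=PL[n].copy();p[2]=.26
    print(n,g.round(4),p.round(4));rel(g,-27.1,p,27);rel(p,27,g,-27.1)
g=G[4].copy();g[2]=.0755+.08;go(g,[np.pi,0,np.radians(-26)])
E
```

```text
4 [ 0.4294 -0.3677  0.26  ] [0.5541 0.0909 0.26  ]
  lin [-0.49  -2.325 -0.   ] turn z -0.3006
  lin [-1.596  1.76   0.   ] turn z 0.3006
3 [ 0.46  -0.308  0.26 ] [0.5377 0.123  0.26  ]
  lin [-0.636 -2.096 -0.   ] turn z -0.3006
  lin [-1.325  1.744  0.   ] turn z 0.3006
2 [ 0.5121 -0.2038  0.26  ] [0.5214 0.1551 0.26  ]
  lin [-0.776 -1.619 -0.   ] turn z -0.3006
  lin [-0.856  1.578  0.   ] turn z 0.3006
1 [ 0.5463 -0.137   0.26  ] [0.505  0.1872 0.26  ]
  lin [-0.922 -1.349 -0.   ] turn z -0.3006
  lin [-0.552  1.538  0.   ] turn z 0.3006
lin [ 0.399 -1.309  0.654] turn [-0.0013 -0.0004 -0.005 ]
```

```bash
python3 -m crank '[{"linear":[0.07,-0.22,0],"turn":[0,0,0],"jaw":0.4},{"linear":[0.14,-0.45,0],"turn":[0,0,0],"jaw":0.4},{"linear":[0.2,-0.65,0],"turn":[0,0,0],"jaw":0.4},{"linear":[0.2,-0.65,0],"turn":[0,0,0],"jaw":0.4}]'
python3 -m crank '[{"linear":[0.07,-0.22,0.1],"turn":[0,0,0],"jaw":0.4},{"linear":[0.14,-0.45,0.3],"turn":[0,0,0],"jaw":0.4},{"linear":[0.2,-0.66,0.5],"turn":[0,0,0],"jaw":0.4},{"linear":[0.2,-0.66,0.65],"turn":[0,0,0],"jaw":0.4},{"linear":[0.2,-0.66,0.65],"turn":[0,0,0],"jaw":0.4},{"linear":[0.2,-0.66,0.65],"turn":[0,0,0],"jaw":0.4}]'
python3 - <<'E'
from locks import *
g=G[4].copy();g[2]=.0755;go(g,[np.pi,0,np.radians(-26)])
t=cam('side')['img'];cv2.imwrite('pics/side4.png',t);print(manip.sense()['qpos'].round(2))
E
```

```text
t: 29.32
tcp_pos: [0.338, -0.464, 0.287]
tcp_rot: [-3.137, -0.003, -0.46]
ft_force: [0.4, -0.6, 0.2]
finger_gap: 0.0521
grasp_force: 0.0
t: 30.08
tcp_pos: [0.4296, -0.3705, 0.1583]
tcp_rot: [-3.14, -0.004, -0.472]
ft_force: [-1.7, 0.1, 0.6]
finger_gap: 0.0523
grasp_force: 0.0
lin [-0.009 -0.012  0.414] turn [-0.0004 -0.0013 -0.0059]
[ 0.83  0.37 -0.24  1.86  0.11  0.92 -1.5 ]
```

```bash
python3 -m crank '[{"linear":[-0.005,-0.012,0.15],"turn":[0,0,0],"jaw":0.4},{"linear":[-0.005,-0.012,0.3],"turn":[0,0,0],"jaw":0.4},{"linear":[-0.005,-0.012,0.36],"turn":[0,0,0],"jaw":0.4},{"linear":[-0.005,-0.012,0.39],"turn":[0,0,0],"jaw":0.4},{"linear":[-0.005,-0.012,0.413],"turn":[0,0,0],"jaw":0.4},{"linear":[-0.005,-0.012,0.413],"turn":[0,0,0],"jaw":0.4}]' 40
python3 -m crank '[{"linear":[0,0,0],"turn":[0,0,0],"jaw":1},{"linear":[0,0,0],"turn":[0,0,0],"jaw":1},{"linear":[0,0,0],"turn":[0,0,0],"jaw":1},{"linear":[0,0,0],"turn":[0,0,0],"jaw":1},{"linear":[0,0,0],"turn":[0,0,0],"jaw":1}]'
```

```text
t: 30.88
tcp_pos: [0.4309, -0.3677, 0.0766]
tcp_rot: [-3.141, -0.005, -0.471]
ft_force: [-0.6, 0.7, 6.2]
finger_gap: 0.0519
grasp_force: 2.6
t: 31.5
tcp_pos: [0.4321, -0.3682, 0.0762]
tcp_rot: [-3.14, -0.008, -0.471]
ft_force: [1.4, -1.6, 6.2]
finger_gap: 0.0299
grasp_force: 41.3
```

```bash
python3 -m crank '[{"linear":[0,0,-0.1],"turn":[0,0,0],"jaw":1},{"linear":[0,0,-0.3],"turn":[0,0,0],"jaw":1},{"linear":[0,0,-0.5],"turn":[0,0,0],"jaw":1},{"linear":[0,0,-0.7],"turn":[0,0,0],"jaw":1},{"linear":[0,0,-0.92],"turn":[0,0,0],"jaw":1},{"linear":[0,0,-0.92],"turn":[0,0,0],"jaw":1}]'
python3 -m crank '[{"linear":[-0.06,-0.25,0],"turn":[0,0,0],"jaw":1},{"linear":[-0.11,-0.5,0],"turn":[0,0,0],"jaw":1},{"linear":[-0.16,-0.75,0],"turn":[0,0,0],"jaw":1},{"linear":[-0.17,-0.8,0],"turn":[0,0,0],"jaw":1},{"linear":[-0.17,-0.8,0],"turn":[0,0,0],"jaw":1}]'
python3 -m crank '[{"linear":[-0.06,-0.25,0],"turn":[0,0,-0.04],"jaw":1},{"linear":[-0.11,-0.5,0],"turn":[0,0,-0.08],"jaw":1},{"linear":[-0.16,-0.75,0],"turn":[0,0,-0.12],"jaw":1},{"linear":[-0.17,-0.8,0],"turn":[0,0,-0.15],"jaw":1},{"linear":[-0.17,-0.8,0],"turn":[0,0,-0.15],"jaw":1}]'
python3 - <<'E'
from locks import *
p=PL[4].copy();p[2]=.2;go(p,[np.pi,0,np.radians(27)]);print(manip.sense()['qpos'].round(2))
E
```

```text
t: 32.25
tcp_pos: [0.4309, -0.3677, 0.2618]
tcp_rot: [-3.141, -0.009, -0.471]
ft_force: [-0.8, -0.0, -2.3]
finger_gap: 0.0301
grasp_force: 40.0
t: 32.88
tcp_pos: [0.471, -0.2083, 0.2575]
tcp_rot: [-3.14, 0.0, -0.47]
ft_force: [-0.3, -1.4, -1.3]
finger_gap: 0.0304
grasp_force: 40.0
t: 33.5
tcp_pos: [0.5138, -0.052, 0.2582]
tcp_rot: [-3.141, -0.002, -0.002]
ft_force: [0.5, -0.8, -2.2]
finger_gap: 0.0303
grasp_force: 40.0
lin [ 0.199 -0.715  0.291] turn [-1.000e-04 -5.000e-04 -1.506e-01]
[ 0.46  0.22 -0.51  1.84  0.12  1.12 -1.67]
```

```bash
python3 -m crank '[{"linear":[0.07,-0.25,0],"turn":[0,0,-0.05],"jaw":1},{"linear":[0.14,-0.5,0],"turn":[0,0,-0.1],"jaw":1},{"linear":[0.2,-0.715,0.1],"turn":[0,0,-0.15],"jaw":1},{"linear":[0.2,-0.715,0.29],"turn":[0,0,-0.15],"jaw":1},{"linear":[0.2,-0.715,0.29],"turn":[0,0,-0.15],"jaw":1},{"linear":[0.2,-0.715,0.29],"turn":[0,0,-0.15],"jaw":1}]'
python3 - <<'E'
from locks import *
p=PL[4].copy();p[2]=.085;go(p,[np.pi,0,np.radians(27)])
a=cv2.imread('pics/side2.png')[260:300,265:330];b=cv2.imread('pics/side3.png')[260:300,265:330];print(cv2.absdiff(a,b).mean(), cv2.phaseCorrelate(np.float64(a[...,1]),np.float64(b[...,1])))
E
```

```text
t: 34.25
tcp_pos: [0.5552, 0.0901, 0.2019]
tcp_rot: [3.14, -0.004, 0.467]
ft_force: [0.7, -0.9, -1.6]
finger_gap: 0.0299
grasp_force: 40.0
lin [-0.005 -0.007  0.584] turn [ 0.0005 -0.0012 -0.0014]
20.419871794871796 ((-0.08771543456829534, -0.10124108735025317), 0.7184077357180622)
```

Tray unmoved. I'll lower, release, rise and turn back.

```bash
python3 -m crank '[{"linear":[0,0,0.2],"turn":[0,0,0],"jaw":1},{"linear":[-0.005,0,0.4],"turn":[0,0,0],"jaw":1},{"linear":[-0.005,-0.005,0.52],"turn":[0,0,0],"jaw":1},{"linear":[-0.005,-0.005,0.58],"turn":[0,0,0],"jaw":1},{"linear":[-0.005,-0.005,0.58],"turn":[0,0,0],"jaw":1}]'
python3 -m crank '[{"linear":[0,0,0],"turn":[0,0,0],"jaw":0.5},{"linear":[0,0,0],"turn":[0,0,0],"jaw":0.5},{"linear":[0,0,0],"turn":[0,0,0],"jaw":0.5},{"linear":[0,0,0],"turn":[0,0,0],"jaw":0.5},{"linear":[0,0,-0.2],"turn":[0,0,0],"jaw":0.5},{"linear":[0,0,-0.5],"turn":[0,0,0],"jaw":0.5},{"linear":[0,0,-0.8],"turn":[0,0,0],"jaw":0.4},{"linear":[0,0,-0.8],"turn":[0,0,0],"jaw":0.4}]'
python3 - <<'E'
from locks import *
g=G[3].copy();g[2]=.25;go(g,[np.pi,0,np.radians(-25)])
E
```

```text
t: 34.88
tcp_pos: [0.554, 0.092, 0.0858]
tcp_rot: [3.14, -0.004, 0.47]
ft_force: [0.0, 0.2, -1.6]
finger_gap: 0.03
grasp_force: 40.0
t: 35.88
tcp_pos: [0.5556, 0.094, 0.2506]
tcp_rot: [3.137, -0.013, 0.471]
ft_force: [-0.1, -0.3, 0.1]
finger_gap: 0.0509
grasp_force: 0.0
lin [-1.339  1.574 -0.008] turn [-0.0007 -0.0046  0.2889]
```

```bash
python3 -m crank '[{"linear":[-0.22,0.26,0],"turn":[0,0,0],"jaw":0.4},{"linear":[-0.44,0.52,0],"turn":[0,0,0],"jaw":0.4},{"linear":[-0.67,0.79,0],"turn":[0,0,0],"jaw":0.4},{"linear":[-0.67,0.79,0],"turn":[0,0,0],"jaw":0.4},{"linear":[-0.67,0.79,0],"turn":[0,0,0],"jaw":0.4}]'
python3 -m crank '[{"linear":[-0.22,0.26,0],"turn":[0,0,0.05],"jaw":0.4},{"linear":[-0.44,0.52,0],"turn":[0,0,0.1],"jaw":0.4},{"linear":[-0.67,0.785,0],"turn":[0,0,0.15],"jaw":0.4},{"linear":[-0.67,0.785,0],"turn":[0,0,0.2],"jaw":0.4},{"linear":[-0.67,0.785,0],"turn":[0,0,0.25],"jaw":0.4},{"linear":[-0.67,0.785,0],"turn":[0,0,0.289],"jaw":0.4},{"linear":[-0.67,0.785,0],"turn":[0,0,0.289],"jaw":0.4},{"linear":[-0.67,0.785,0],"turn":[0,0,0.289],"jaw":0.4}]'
python3 - <<'E'
from locks import *
g=G[3].copy();g[2]=.077;go(g,[np.pi,0,np.radians(-25)])
E
```

```text
t: 36.5
tcp_pos: [0.5041, -0.1108, 0.2439]
tcp_rot: [-3.142, -0.002, 0.467]
ft_force: [0.9, 0.9, 1.4]
finger_gap: 0.0525
grasp_force: 0.0
t: 37.5
tcp_pos: [0.4576, -0.3085, 0.2443]
tcp_rot: [-3.139, -0.002, -0.433]
ft_force: [0.2, 0.1, -0.0]
finger_gap: 0.052
grasp_force: 0.0
lin [ 0.008 -0.005  0.836] turn [-0.0008 -0.0007  0.0011]
```

```bash
python3 -m crank '[{"linear":[0.008,-0.005,0.25],"turn":[0,0,0],"jaw":0.4},{"linear":[0.008,-0.005,0.5],"turn":[0,0,0],"jaw":0.4},{"linear":[0.008,-0.005,0.7],"turn":[0,0,0],"jaw":0.4},{"linear":[0.008,-0.005,0.78],"turn":[0,0,0],"jaw":0.4},{"linear":[0.008,-0.005,0.81],"turn":[0,0,0],"jaw":0.4},{"linear":[0.008,-0.005,0.83],"turn":[0,0,0],"jaw":0.4},{"linear":[0.008,-0.005,0.83],"turn":[0,0,0],"jaw":0.4},{"linear":[0.008,-0.005,0.83],"turn":[0,0,0],"jaw":1},{"linear":[0.008,-0.005,0.83],"turn":[0,0,0],"jaw":1},{"linear":[0.008,-0.005,0.83],"turn":[0,0,0],"jaw":1},{"linear":[0.008,-0.005,0.83],"turn":[0,0,0],"jaw":1},{"linear":[0.008,-0.005,0.83],"turn":[0,0,0],"jaw":1}]' 40
python3 -m crank '[{"linear":[0,0,-0.1],"turn":[0,0,0],"jaw":1},{"linear":[0,0,-0.3],"turn":[0,0,0],"jaw":1},{"linear":[0,0,-0.5],"turn":[0,0,0],"jaw":1},{"linear":[0,0,-0.7],"turn":[0,0,0],"jaw":1},{"linear":[0,0,-0.92],"turn":[0,0,0],"jaw":1},{"linear":[0,0,-0.92],"turn":[0,0,0],"jaw":1}]'
python3 - <<'E'
from locks import *
p=PL[3].copy();p[2]=.26;go(p,[np.pi,0,np.radians(27)])
E
```

```text
t: 39.0
tcp_pos: [0.4597, -0.3087, 0.0789]
tcp_rot: [-3.139, -0.002, -0.436]
ft_force: [0.1, 3.6, 5.2]
finger_gap: 0.0302
grasp_force: 39.9
t: 39.75
tcp_pos: [0.4603, -0.3113, 0.2658]
tcp_rot: [3.141, -0.01, -0.438]
ft_force: [0.1, 0.1, -2.2]
finger_gap: 0.03
grasp_force: 40.0
lin [-0.57  -2.131  0.023] turn [ 0.0015 -0.0029 -0.2893]
```

```bash
python3 -m crank '[{"linear":[-0.06,-0.24,0],"turn":[0,0,0],"jaw":1},{"linear":[-0.12,-0.48,0],"turn":[0,0,0],"jaw":1},{"linear":[-0.19,-0.71,0],"turn":[0,0,0],"jaw":1},{"linear":[-0.19,-0.71,0],"turn":[0,0,0],"jaw":1}]'
python3 -m crank '[{"linear":[-0.06,-0.24,0],"turn":[0,0,0],"jaw":1},{"linear":[-0.12,-0.48,0],"turn":[0,0,0],"jaw":1},{"linear":[-0.19,-0.71,0],"turn":[0,0,0],"jaw":1},{"linear":[-0.19,-0.71,0],"turn":[0,0,0],"jaw":1}]'
python3 -m crank '[{"linear":[-0.06,-0.24,0],"turn":[0,0,-0.05],"jaw":1},{"linear":[-0.12,-0.48,0],"turn":[0,0,-0.1],"jaw":1},{"linear":[-0.19,-0.71,0],"turn":[0,0,-0.15],"jaw":1},{"linear":[-0.19,-0.71,0],"turn":[0,0,-0.2],"jaw":1},{"linear":[-0.19,-0.71,0],"turn":[0,0,-0.25],"jaw":1},{"linear":[-0.19,-0.71,0],"turn":[0,0,-0.289],"jaw":1},{"linear":[-0.19,-0.71,0],"turn":[0,0,-0.289],"jaw":1},{"linear":[-0.19,-0.71,0],"turn":[0,0,-0.289],"jaw":1}]'
python3 - <<'E'
from locks import *
p=PL[3].copy();p[2]=.086;go(p,[np.pi,0,np.radians(27)])
E
```

```text
t: 40.25
tcp_pos: [0.4842, -0.1604, 0.2612]
tcp_rot: [-3.139, 0.0, -0.429]
ft_force: [-1.3, -0.3, -2.6]
finger_gap: 0.03
grasp_force: 40.0
t: 40.75
tcp_pos: [0.5097, -0.0166, 0.2617]
tcp_rot: [-3.139, -0.0, -0.43]
ft_force: [-0.3, -0.7, -2.8]
finger_gap: 0.0301
grasp_force: 40.0
t: 41.75
tcp_pos: [0.5357, 0.1233, 0.2624]
tcp_rot: [3.141, -0.002, 0.468]
ft_force: [-0.4, 0.0, -2.1]
finger_gap: 0.0295
grasp_force: 40.0
lin [0.007 0.005 0.882] turn [ 0.0003 -0.0006 -0.0011]
```

```bash
python3 -m crank '[{"linear":[0,0,0.25],"turn":[0,0,0],"jaw":1},{"linear":[0.005,0,0.5],"turn":[0,0,0],"jaw":1},{"linear":[0.005,0.005,0.7],"turn":[0,0,0],"jaw":1},{"linear":[0.005,0.005,0.82],"turn":[0,0,0],"jaw":1},{"linear":[0.005,0.005,0.88],"turn":[0,0,0],"jaw":1},{"linear":[0.005,0.005,0.88],"turn":[0,0,0],"jaw":1}]'
python3 -m crank '[{"linear":[0,0,0],"turn":[0,0,0],"jaw":0.5},{"linear":[0,0,0],"turn":[0,0,0],"jaw":0.5},{"linear":[0,0,0],"turn":[0,0,0],"jaw":0.5},{"linear":[0,0,0],"turn":[0,0,0],"jaw":0.5},{"linear":[0,0,-0.2],"turn":[0,0,0],"jaw":0.5},{"linear":[0,0,-0.5],"turn":[0,0,0],"jaw":0.5},{"linear":[0,0,-0.8],"turn":[0,0,0],"jaw":0.4},{"linear":[0,0,-0.8],"turn":[0,0,0],"jaw":0.4}]'
python3 - <<'E'
from locks import *
g=G[2].copy();g[2]=.25;go(g,[np.pi,0,np.radians(-25)])
E
```

```text
t: 42.5
tcp_pos: [0.5375, 0.1242, 0.0868]
tcp_rot: [3.141, -0.002, 0.471]
ft_force: [-0.0, 0.2, -1.4]
finger_gap: 0.0298
grasp_force: 40.0
t: 43.5
tcp_pos: [0.5398, 0.1259, 0.2525]
tcp_rot: [3.138, -0.013, 0.471]
ft_force: [0.5, -0.2, -0.4]
finger_gap: 0.0509
grasp_force: 0.0
lin [-0.872  1.406  0.006] turn [-0.0009 -0.0045  0.2888]
```

```bash
python3 -m crank '[{"linear":[-0.15,0.23,0],"turn":[0,0,0],"jaw":0.4},{"linear":[-0.3,0.46,0],"turn":[0,0,0],"jaw":0.4},{"linear":[-0.436,0.703,0],"turn":[0,0,0],"jaw":0.4},{"linear":[-0.436,0.703,0],"turn":[0,0,0],"jaw":0.4}]'
python3 -m crank '[{"linear":[-0.15,0.23,0],"turn":[0,0,0.05],"jaw":0.4},{"linear":[-0.3,0.46,0],"turn":[0,0,0.1],"jaw":0.4},{"linear":[-0.436,0.703,0],"turn":[0,0,0.15],"jaw":0.4},{"linear":[-0.436,0.703,0],"turn":[0,0,0.2],"jaw":0.4},{"linear":[-0.436,0.703,0],"turn":[0,0,0.25],"jaw":0.4},{"linear":[-0.436,0.703,0],"turn":[0,0,0.289],"jaw":0.4},{"linear":[-0.436,0.703,0],"turn":[0,0,0.289],"jaw":0.4},{"linear":[-0.436,0.703,0],"turn":[0,0,0.289],"jaw":0.4}]'
python3 - <<'E'
from locks import *
g=G[2].copy();g[2]=.077;go(g,[np.pi,0,np.radians(-25)])
E
```

```text
t: 44.0
tcp_pos: [0.5222, -0.0466, 0.2455]
tcp_rot: [3.14, 0.0, 0.461]
ft_force: [-0.7, 0.5, 0.3]
finger_gap: 0.0522
grasp_force: 0.0
t: 45.0
tcp_pos: [0.5093, -0.2047, 0.2464]
tcp_rot: [-3.139, -0.002, -0.434]
ft_force: [0.0, -0.6, -0.1]
finger_gap: 0.0523
grasp_force: 0.0
lin [ 0.009 -0.008  0.847] turn [-0.0007 -0.0006  0.0008]
```

```bash
python3 -m crank '[{"linear":[0.009,-0.006,0.25],"turn":[0,0,0],"jaw":0.4},{"linear":[0.009,-0.006,0.5],"turn":[0,0,0],"jaw":0.4},{"linear":[0.009,-0.006,0.7],"turn":[0,0,0],"jaw":0.4},{"linear":[0.009,-0.006,0.78],"turn":[0,0,0],"jaw":0.4},{"linear":[0.009,-0.006,0.82],"turn":[0,0,0],"jaw":0.4},{"linear":[0.009,-0.006,0.84],"turn":[0,0,0],"jaw":0.4},{"linear":[0.009,-0.006,0.84],"turn":[0,0,0],"jaw":0.4},{"linear":[0.009,-0.006,0.84],"turn":[0,0,0],"jaw":1},{"linear":[0.009,-0.006,0.84],"turn":[0,0,0],"jaw":1},{"linear":[0.009,-0.006,0.84],"turn":[0,0,0],"jaw":1},{"linear":[0.009,-0.006,0.84],"turn":[0,0,0],"jaw":1},{"linear":[0.009,-0.006,0.84],"turn":[0,0,0],"jaw":1}]' 40
python3 -m crank '[{"linear":[0,0,-0.1],"turn":[0,0,0],"jaw":1},{"linear":[0,0,-0.3],"turn":[0,0,0],"jaw":1},{"linear":[0,0,-0.5],"turn":[0,0,0],"jaw":1},{"linear":[0,0,-0.7],"turn":[0,0,0],"jaw":1},{"linear":[0,0,-0.92],"turn":[0,0,0],"jaw":1},{"linear":[0,0,-0.92],"turn":[0,0,0],"jaw":1}]'
python3 - <<'E'
from locks import *
p=PL[2].copy();p[2]=.26;go(p,[np.pi,0,np.radians(27)])
E
```

```text
t: 46.5
tcp_pos: [0.5126, -0.2048, 0.0793]
tcp_rot: [-3.139, -0.004, -0.437]
ft_force: [1.2, 1.7, 4.8]
finger_gap: 0.0302
grasp_force: 39.5
t: 47.25
tcp_pos: [0.5128, -0.2059, 0.2657]
tcp_rot: [-3.14, -0.008, -0.437]
ft_force: [0.1, 0.1, -2.7]
finger_gap: 0.0299
grasp_force: 40.0
lin [-0.725 -1.653  0.025] turn [ 0.0007 -0.0027 -0.2891]
```

```bash
python3 -m crank '[{"linear":[-0.12,-0.28,0],"turn":[0,0,0],"jaw":1},{"linear":[-0.24,-0.56,0],"turn":[0,0,0],"jaw":1},{"linear":[-0.36,-0.826,0],"turn":[0,0,0],"jaw":1},{"linear":[-0.36,-0.826,0],"turn":[0,0,0],"jaw":1}]'
python3 -m crank '[{"linear":[-0.12,-0.28,0],"turn":[0,0,-0.05],"jaw":1},{"linear":[-0.24,-0.56,0],"turn":[0,0,-0.1],"jaw":1},{"linear":[-0.36,-0.826,0],"turn":[0,0,-0.15],"jaw":1},{"linear":[-0.36,-0.826,0],"turn":[0,0,-0.2],"jaw":1},{"linear":[-0.36,-0.826,0],"turn":[0,0,-0.25],"jaw":1},{"linear":[-0.36,-0.826,0],"turn":[0,0,-0.289],"jaw":1},{"linear":[-0.36,-0.826,0],"turn":[0,0,-0.289],"jaw":1},{"linear":[-0.36,-0.826,0],"turn":[0,0,-0.289],"jaw":1}]'
python3 - <<'E'
from locks import *
p=PL[2].copy();p[2]=.086;go(p,[np.pi,0,np.radians(27)])
E
```

```text
t: 47.75
tcp_pos: [0.5144, -0.0192, 0.2615]
tcp_rot: [-3.139, 0.001, -0.426]
ft_force: [-0.3, -0.8, -3.0]
finger_gap: 0.0301
grasp_force: 40.0
t: 48.75
tcp_pos: [0.5204, 0.1542, 0.2622]
tcp_rot: [3.141, -0.001, 0.469]
ft_force: [-0.3, -0.0, -2.2]
finger_gap: 0.0299
grasp_force: 40.0
lin [ 0.005 -0.003  0.881] turn [ 0.0002 -0.0004 -0.0008]
```

```bash
python3 -m crank '[{"linear":[0,0,0.25],"turn":[0,0,0],"jaw":1},{"linear":[0.005,0,0.5],"turn":[0,0,0],"jaw":1},{"linear":[0.005,0,0.7],"turn":[0,0,0],"jaw":1},{"linear":[0.005,0,0.82],"turn":[0,0,0],"jaw":1},{"linear":[0.005,0,0.88],"turn":[0,0,0],"jaw":1},{"linear":[0.005,0,0.88],"turn":[0,0,0],"jaw":1}]'
python3 -m crank '[{"linear":[0,0,0],"turn":[0,0,0],"jaw":0.5},{"linear":[0,0,0],"turn":[0,0,0],"jaw":0.5},{"linear":[0,0,0],"turn":[0,0,0],"jaw":0.5},{"linear":[0,0,0],"turn":[0,0,0],"jaw":0.5},{"linear":[0,0,-0.2],"turn":[0,0,0],"jaw":0.5},{"linear":[0,0,-0.5],"turn":[0,0,0],"jaw":0.5},{"linear":[0,0,-0.8],"turn":[0,0,0],"jaw":0.4},{"linear":[0,0,-0.8],"turn":[0,0,0],"jaw":0.4}]'
python3 - <<'E'
from locks import *
g=G[1].copy();g[2]=.25;go(g,[np.pi,0,np.radians(-26)])
E
```

```text
t: 49.5
tcp_pos: [0.522, 0.1556, 0.0868]
tcp_rot: [3.141, -0.002, 0.471]
ft_force: [0.1, -0.3, -0.6]
finger_gap: 0.03
grasp_force: 40.0
t: 50.5
tcp_pos: [0.5242, 0.1574, 0.2524]
tcp_rot: [3.138, -0.013, 0.471]
ft_force: [0.1, 0.2, -0.5]
finger_gap: 0.0507
grasp_force: 0.0
lin [-0.57   1.362  0.008] turn [-0.0011 -0.0044  0.2944]
```

```bash
python3 -m crank '[{"linear":[-0.1,0.23,0],"turn":[0,0,0],"jaw":0.4},{"linear":[-0.2,0.46,0],"turn":[0,0,0],"jaw":0.4},{"linear":[-0.28,0.68,0],"turn":[0,0,0],"jaw":0.4},{"linear":[-0.28,0.68,0],"turn":[0,0,0],"jaw":0.4}]'
python3 -m crank '[{"linear":[-0.1,0.23,0],"turn":[0,0,0.05],"jaw":0.4},{"linear":[-0.2,0.46,0],"turn":[0,0,0.1],"jaw":0.4},{"linear":[-0.28,0.68,0],"turn":[0,0,0.15],"jaw":0.4},{"linear":[-0.28,0.68,0],"turn":[0,0,0.2],"jaw":0.4},{"linear":[-0.28,0.68,0],"turn":[0,0,0.25],"jaw":0.4},{"linear":[-0.28,0.68,0],"turn":[0,0,0.294],"jaw":0.4},{"linear":[-0.28,0.68,0],"turn":[0,0,0.294],"jaw":0.4},{"linear":[-0.28,0.68,0],"turn":[0,0,0.294],"jaw":0.4}]'
python3 - <<'E'
from locks import *
g=G[1].copy();g[2]=.077;go(g,[np.pi,0,np.radians(-26)])
E
```

```text
t: 51.0
tcp_pos: [0.5333, 0.0039, 0.2456]
tcp_rot: [3.14, -0.0, 0.463]
ft_force: [-1.3, 0.3, 0.0]
finger_gap: 0.0522
grasp_force: 0.0
t: 52.0
tcp_pos: [0.5452, -0.1368, 0.2466]
tcp_rot: [-3.139, -0.002, -0.449]
ft_force: [0.9, -0.5, -0.8]
finger_gap: 0.0522
grasp_force: 0.0
lin [0.004 0.001 0.848] turn [-0.0007 -0.0006  0.0014]
```

```bash
python3 -m crank '[{"linear":[0.005,0,0.25],"turn":[0,0,0],"jaw":0.4},{"linear":[0.005,0,0.5],"turn":[0,0,0],"jaw":0.4},{"linear":[0.005,0,0.7],"turn":[0,0,0],"jaw":0.4},{"linear":[0.005,0,0.78],"turn":[0,0,0],"jaw":0.4},{"linear":[0.005,0,0.82],"turn":[0,0,0],"jaw":0.4},{"linear":[0.005,0,0.84],"turn":[0,0,0],"jaw":0.4},{"linear":[0.005,0,0.84],"turn":[0,0,0],"jaw":0.4},{"linear":[0.005,0,0.84],"turn":[0,0,0],"jaw":1},{"linear":[0.005,0,0.84],"turn":[0,0,0],"jaw":1},{"linear":[0.005,0,0.84],"turn":[0,0,0],"jaw":1},{"linear":[0.005,0,0.84],"turn":[0,0,0],"jaw":1},{"linear":[0.005,0,0.84],"turn":[0,0,0],"jaw":1}]' 40
python3 -m crank '[{"linear":[0,0,-0.1],"turn":[0,0,0],"jaw":1},{"linear":[0,0,-0.3],"turn":[0,0,0],"jaw":1},{"linear":[0,0,-0.5],"turn":[0,0,0],"jaw":1},{"linear":[0,0,-0.7],"turn":[0,0,0],"jaw":1},{"linear":[0,0,-0.92],"turn":[0,0,0],"jaw":1},{"linear":[0,0,-0.92],"turn":[0,0,0],"jaw":1}]'
python3 - <<'E'
from locks import *
p=PL[1].copy();p[2]=.26;go(p,[np.pi,0,np.radians(27)])
E
```

```text
t: 53.5
tcp_pos: [0.5469, -0.1376, 0.0793]
tcp_rot: [-3.139, -0.003, -0.452]
ft_force: [-0.3, 1.0, 3.4]
finger_gap: 0.0296
grasp_force: 40.0
t: 54.25
tcp_pos: [0.548, -0.1383, 0.2662]
tcp_rot: [-3.139, -0.009, -0.453]
ft_force: [0.6, 0.5, -2.4]
finger_gap: 0.0297
grasp_force: 40.0
lin [-0.905 -1.37   0.027] turn [ 0.0004 -0.0031 -0.2941]
```

```bash
python3 -m crank '[{"linear":[-0.15,-0.23,0],"turn":[0,0,0],"jaw":1},{"linear":[-0.3,-0.46,0],"turn":[0,0,0],"jaw":1},{"linear":[-0.45,-0.685,0],"turn":[0,0,0],"jaw":1},{"linear":[-0.45,-0.685,0],"turn":[0,0,0],"jaw":1}]'
python3 -m crank '[{"linear":[-0.15,-0.23,0],"turn":[0,0,-0.05],"jaw":1},{"linear":[-0.3,-0.46,0],"turn":[0,0,-0.1],"jaw":1},{"linear":[-0.45,-0.685,0],"turn":[0,0,-0.15],"jaw":1},{"linear":[-0.45,-0.685,0],"turn":[0,0,-0.2],"jaw":1},{"linear":[-0.45,-0.685,0],"turn":[0,0,-0.25],"jaw":1},{"linear":[-0.45,-0.685,0],"turn":[0,0,-0.294],"jaw":1},{"linear":[-0.45,-0.685,0],"turn":[0,0,-0.294],"jaw":1},{"linear":[-0.45,-0.685,0],"turn":[0,0,-0.294],"jaw":1}]'
python3 - <<'E'
from locks import *
p=PL[1].copy();p[2]=.087;go(p,[np.pi,0,np.radians(27)])
E
```

```text
t: 54.75
tcp_pos: [0.5231, 0.0298, 0.2618]
tcp_rot: [-3.139, 0.001, -0.443]
ft_force: [0.1, -0.8, -1.0]
finger_gap: 0.03
grasp_force: 40.0
t: 55.75
tcp_pos: [0.504, 0.1861, 0.2622]
tcp_rot: [3.141, -0.002, 0.468]
ft_force: [-0.0, 1.0, -1.4]
finger_gap: 0.0299
grasp_force: 40.0
lin [ 0.006 -0.003  0.876] turn [ 0.0002 -0.0005 -0.0009]
```

```bash
python3 -m crank '[{"linear":[0,0,0.25],"turn":[0,0,0],"jaw":1},{"linear":[0.005,0,0.5],"turn":[0,0,0],"jaw":1},{"linear":[0.005,0,0.7],"turn":[0,0,0],"jaw":1},{"linear":[0.005,0,0.82],"turn":[0,0,0],"jaw":1},{"linear":[0.005,0,0.875],"turn":[0,0,0],"jaw":1},{"linear":[0.005,0,0.875],"turn":[0,0,0],"jaw":1}]'
python3 -m crank '[{"linear":[0,0,0],"turn":[0,0,0],"jaw":0.5},{"linear":[0,0,0],"turn":[0,0,0],"jaw":0.5},{"linear":[0,0,0],"turn":[0,0,0],"jaw":0.5},{"linear":[0,0,0],"turn":[0,0,0],"jaw":0.5},{"linear":[0,0,-0.2],"turn":[0,0,0],"jaw":0.5},{"linear":[0,0,-0.5],"turn":[0,0,0],"jaw":0.5},{"linear":[0,0,-0.8],"turn":[0,0,0],"jaw":0.4},{"linear":[0,0,-0.8],"turn":[0,0,0],"jaw":0.4}]'
python3 - <<'E'
from locks import *
go([.4462,-.1315,.25],[np.pi,0,np.radians(62.9)]);print(manip.sense()['qpos'].round(2))
E
```

```text
t: 56.5
tcp_pos: [0.5054, 0.1876, 0.0879]
tcp_rot: [3.141, -0.002, 0.471]
ft_force: [0.9, 1.0, -2.1]
finger_gap: 0.0298
grasp_force: 40.0
t: 57.5
tcp_pos: [0.5074, 0.1895, 0.2531]
tcp_rot: [3.139, -0.013, 0.471]
ft_force: [-0.4, -1.1, -0.6]
finger_gap: 0.051
grasp_force: 0.0
lin [-1.001  1.291  0.006] turn [ 0.0021 -0.0038 -0.1995]
[ 0.26  0.33 -0.86  1.79  0.28  1.14 -1.8 ]
```

```bash
python3 -m crank '[{"linear":[-0.16,0.22,0],"turn":[0,0,0],"jaw":0.4},{"linear":[-0.32,0.44,0],"turn":[0,0,0],"jaw":0.4},{"linear":[-0.5,0.645,0],"turn":[0,0,0],"jaw":0.4},{"linear":[-0.5,0.645,0],"turn":[0,0,0],"jaw":0.4}]'
python3 -m crank '[{"linear":[-0.16,0.22,0],"turn":[0,0,-0.05],"jaw":0.4},{"linear":[-0.32,0.44,0],"turn":[0,0,-0.1],"jaw":0.4},{"linear":[-0.5,0.645,0],"turn":[0,0,-0.15],"jaw":0.4},{"linear":[-0.5,0.645,0],"turn":[0,0,-0.2],"jaw":0.4},{"linear":[-0.5,0.645,0],"turn":[0,0,-0.2],"jaw":0.4},{"linear":[-0.5,0.645,0],"turn":[0,0,-0.2],"jaw":0.4}]'
python3 - <<'E'
from locks import *
go([.4462,-.1315,.084],[np.pi,0,np.radians(62.9)])
t=cam('top');cv2.imwrite('pics/t5.png',t['img'])
cv2.imwrite('pics/t5c.png',np.hstack([cv2.resize(x,(400,400),interpolation=cv2.INTER_CUBIC) for x in(t['img'][150:260,205:315],cam('side')['img'][190:350,250:410])]))
E
```

```text
t: 58.0
tcp_pos: [0.4729, 0.0219, 0.2463]
tcp_rot: [3.14, 0.001, 0.462]
ft_force: [-0.1, -0.1, -0.3]
finger_gap: 0.0521
grasp_force: 0.0
t: 58.75
tcp_pos: [0.4442, -0.1317, 0.2474]
tcp_rot: [3.14, -0.003, 1.1]
ft_force: [1.0, -0.2, -0.1]
finger_gap: 0.0524
grasp_force: 0.0
lin [0.003 0.007 0.817] turn [ 0.0006 -0.0008  0.0006]
```

View pics/t5c.png

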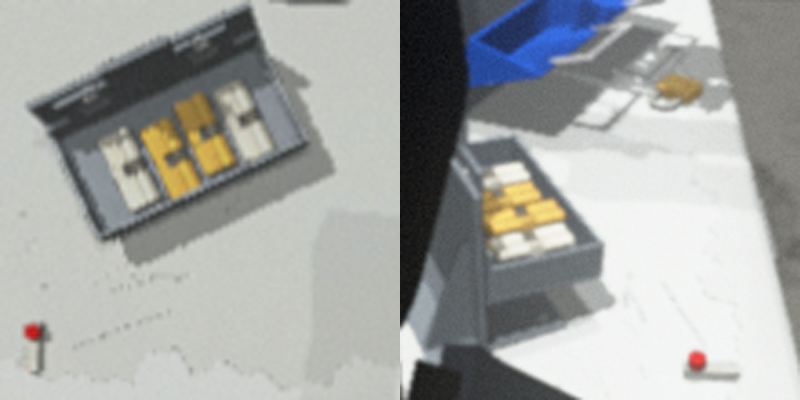

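All four cylinders lie flat in the hanging tray (centres about (130,170), (172,157), (205,133) and (245,120) in the left half). Now I'll shut the left bin.

```bash
python3 -m crank '[{"linear":[0,0.007,0.25],"turn":[0,0,0],"jaw":0.4},{"linear":[0,0.007,0.5],"turn":[0,0,0],"jaw":0.4},{"linear":[0,0.007,0.7],"turn":[0,0,0],"jaw":0.4},{"linear":[0,0.007,0.817],"turn":[0,0,0],"jaw":0.4},{"linear":[0,0.007,0.817],"turn":[0,0,0],"jaw":0.4},{"linear":[0,0.007,0.817],"turn":[0,0,0],"jaw":1},{"linear":[0,0.007,0.817],"turn":[0,0,0],"jaw":1},{"linear":[0,0.007,0.817],"turn":[0,0,0],"jaw":1},{"linear":[0,0.007,0.817],"turn":[0,0,0],"jaw":1},{"linear":[0,0.007,0.817],"turn":[0,0,0],"jaw":1},{"linear":[0,0.007,0.817],"turn":[0,0,0],"jaw":1},{"linear":[0,0.007,0.817],"turn":[0,0,0],"jaw":1},{"linear":[0,0.007,0.817],"turn":[0,0,0],"jaw":1}]' 12
python3 -m crank '[{"linear":[0,0.035,-0.082],"turn":[0,0,0],"jaw":1},{"linear":[0,0.087,-0.169],"turn":[0,0,0],"jaw":1},{"linear":[0,0.149,-0.25],"turn":[0,0,0],"jaw":1},{"linear":[0,0.22,-0.322],"turn":[0,0,0],"jaw":1},{"linear":[0,0.299,-0.385],"turn":[0,0,0],"jaw":1},{"linear":[0,0.385,-0.438],"turn":[0,0,0],"jaw":1},{"linear":[0,0.478,-0.48],"turn":[0,0,0],"jaw":1},{"linear":[0,0.574,-0.51],"turn":[0,0,0],"jaw":1},{"linear":[0,0.674,-0.529],"turn":[0,0,0],"jaw":1},{"linear":[0,0.775,-0.535],"turn":[0,0,0],"jaw":1},{"linear":[0,0.775,-0.535],"turn":[0,0,0],"jaw":1},{"linear":[0,0.775,-0.535],"turn":[0,0,0],"jaw":1}]'
```

```text
t: 60.48
tcp_pos: [0.4452, -0.1335, 0.0843]
tcp_rot: [3.14, -0.001, 1.1]
ft_force: [-3.6, 1.4, 6.0]
finger_gap: 0.0096
grasp_force: 12.0
t: 61.98
tcp_pos: [0.5837, -0.2038, 0.1917]
tcp_rot: [3.138, -0.003, 1.1]
ft_force: [-0.0, 0.8, 1.9]
finger_gap: 0.0097
grasp_force: 12.0
```

```bash
python3 -m crank '[{"linear":[0,0.015,0],"turn":[0,0,0],"jaw":1},{"linear":[0,0.015,0],"turn":[0,0,0],"jaw":0.5},{"linear":[0,0.015,0],"turn":[0,0,0],"jaw":0.5},{"linear":[0,0.015,0],"turn":[0,0,0],"jaw":0.5},{"linear":[0,0.015,0],"turn":[0,0,0],"jaw":0.5},{"linear":[0,0.015,-0.2],"turn":[0,0,0],"jaw":0.5},{"linear":[0,0.015,-0.45],"turn":[0,0,0],"jaw":0.5},{"linear":[0,0.015,-0.45],"turn":[0,0,0],"jaw":0.5}]'
python3 -m crank '[{"linear":[-0.23,-0.2,0],"turn":[0,0,0],"jaw":0.4},{"linear":[-0.46,-0.4,0],"turn":[0,0,0],"jaw":0.4},{"linear":[-0.69,-0.6,0],"turn":[0,0,0],"jaw":0.4},{"linear":[-0.92,-0.78,0],"turn":[0,0,0],"jaw":0.4},{"linear":[-0.92,-0.78,0],"turn":[0,0,0],"jaw":0.4},{"linear":[-0.92,-0.78,0],"turn":[0,0,0],"jaw":0.4}]'
python3 - <<'E'
from locks import *
go([.3626,-.2973,.0865],[np.pi,0,np.radians(62.9)])
E
```

```text
t: 62.98
tcp_pos: [0.5883, -0.2053, 0.2862]
tcp_rot: [3.131, -0.004, 1.1]
ft_force: [-0.2, -0.5, -0.0]
finger_gap: 0.0434
grasp_force: 0.0
t: 63.72
tcp_pos: [0.3635, -0.2983, 0.2806]
tcp_rot: [3.139, -0.003, 1.099]
ft_force: [-0.7, 0.6, -1.2]
finger_gap: 0.0525
grasp_force: 0.0
lin [ 0.    -0.008  0.971] turn [ 0.0008 -0.0008  0.0005]
```

```bash
python3 -m crank '[{"linear":[0,0,0.25],"turn":[0,0,0],"jaw":0.4},{"linear":[0,0,0.5],"turn":[0,0,0],"jaw":0.4},{"linear":[0,-0.003,0.75],"turn":[0,0,0],"jaw":0.4},{"linear":[0,-0.003,0.97],"turn":[0,0,0],"jaw":0.4},{"linear":[0,-0.003,0.97],"turn":[0,0,0],"jaw":0.4},{"linear":[0,-0.003,0.97],"turn":[0,0,0],"jaw":1},{"linear":[0,-0.003,0.97],"turn":[0,0,0],"jaw":1},{"linear":[0,-0.003,0.97],"turn":[0,0,0],"jaw":1},{"linear":[0,-0.003,0.97],"turn":[0,0,0],"jaw":1},{"linear":[0,-0.003,0.97],"turn":[0,0,0],"jaw":1},{"linear":[0,-0.003,0.97],"turn":[0,0,0],"jaw":1},{"linear":[0,-0.003,0.97],"turn":[0,0,0],"jaw":1},{"linear":[0,-0.003,0.97],"turn":[0,0,0],"jaw":1}]' 12
python3 -m crank '[{"linear":[0,0.035,-0.082],"turn":[0,0,0],"jaw":1},{"linear":[0,0.087,-0.169],"turn":[0,0,0],"jaw":1},{"linear":[0,0.149,-0.25],"turn":[0,0,0],"jaw":1},{"linear":[0,0.22,-0.322],"turn":[0,0,0],"jaw":1},{"linear":[0,0.299,-0.385],"turn":[0,0,0],"jaw":1},{"linear":[0,0.385,-0.438],"turn":[0,0,0],"jaw":1},{"linear":[0,0.478,-0.48],"turn":[0,0,0],"jaw":1},{"linear":[0,0.574,-0.51],"turn":[0,0,0],"jaw":1},{"linear":[0,0.674,-0.529],"turn":[0,0,0],"jaw":1},{"linear":[0,0.775,-0.535],"turn":[0,0,0],"jaw":1},{"linear":[0,0.785,-0.535],"turn":[0,0,0],"jaw":1},{"linear":[0,0.785,-0.535],"turn":[0,0,0],"jaw":1}]'
python3 -m crank '[{"linear":[0,0.005,0],"turn":[0,0,0],"jaw":1},{"linear":[0,0.005,0],"turn":[0,0,0],"jaw":0.5},{"linear":[0,0.005,0],"turn":[0,0,0],"jaw":0.5},{"linear":[0,0.005,0],"turn":[0,0,0],"jaw":0.5},{"linear":[0,0.005,0],"turn":[0,0,0],"jaw":0.5},{"linear":[0,0.005,-0.2],"turn":[0,0,0],"jaw":0.5},{"linear":[0,0.005,-0.5],"turn":[0,0,0],"jaw":0.5},{"linear":[0,0.005,-0.5],"turn":[0,0,0],"jaw":0.5}]'
python3 -m crank '[{"linear":[-0.2,-0.2,-0.1],"turn":[0,0,0],"jaw":0.5},{"linear":[-0.5,-0.4,-0.1],"turn":[0,0,0],"jaw":0.5},{"linear":[-0.8,-0.6,-0.1],"turn":[0,0,0],"jaw":0.5},{"linear":[-1,-0.7,-0.1],"turn":[0,0,0],"jaw":0.5},{"linear":[-1,-0.7,-0.1],"turn":[0,0,0],"jaw":0.5},{"linear":[-1,-0.7,-0.1],"turn":[0,0,0],"jaw":0.5}]'
python3 - <<'E'
from h import *
t=cam('top');cv2.imwrite('pics/t6.png',cv2.resize(t['img'][110:270,200:480],None,fx=2.85,fy=2.85,interpolation=cv2.INTER_CUBIC))
E
```

```text
t: 65.35
tcp_pos: [0.3622, -0.2979, 0.087]
tcp_rot: [-3.141, -0.001, 1.099]
ft_force: [-3.8, 2.0, 6.2]
finger_gap: 0.0093
grasp_force: 12.0
t: 66.85
tcp_pos: [0.5028, -0.3693, 0.1943]
tcp_rot: [3.14, -0.002, 1.1]
ft_force: [-1.8, 1.7, 2.9]
finger_gap: 0.0095
grasp_force: 12.0
t: 67.85
tcp_pos: [0.5064, -0.3708, 0.2998]
tcp_rot: [3.129, -0.001, 1.1]
ft_force: [-0.0, -0.4, 0.1]
finger_gap: 0.0432
grasp_force: 0.0
t: 68.6
tcp_pos: [0.2881, -0.4843, 0.3129]
tcp_rot: [3.14, -0.003, 1.1]
ft_force: [-0.2, -0.2, -0.1]
finger_gap: 0.0437
grasp_force: 0.0
```

View pics/t6.png

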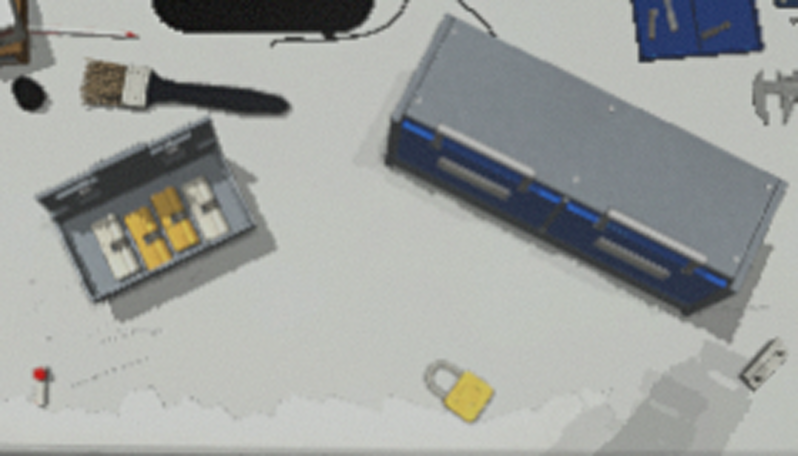

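Both bins are shut with their handles as at the start, the tray at (145,210) holds four locks, and the bystanders are unmoved.

```bash
python3 -c "
from plant import order
print(order.hand_in())"
```

```text
the job is handed in; nothing more can be done
None
```

The job is handed in at about 69 s of the 210 s allowed: in the last camera view the tray hangs on both screws with all four lock cylinders in it, both bins are shut, and the padlock and tip stop look unmoved; no verdict came back.

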